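# Free, load and tip the tilting specimen tray

### The arm

A 6-joint arm with a two-finger parallel gripper is mounted at the origin on the work surface. World frame = base frame: x ahead of the robot, y to its left, z up, the work surface at z = 0. Lengths are in m, angles in rad, forces in N, time in s.
With the tool pointing down it reaches from about 0.35 to 1 m from the base axis. Payload 7.1 kg.
Tool frame: the origin (TCP) lies on the front face of the gripper's body, between the roots of the fingers; the fingertips stand 73 mm ahead of it and the grasp point (between the pads) lies 54 mm ahead of it (manip.grip_point_offset is the distance from the TCP to the grasp point, in m); z points along the fingers, y is the line along which they close (so a half turn about z gives the same grasp; the last joint's range is limited). The gripper opens to 85 mm and grips with 20 to 120 N. Pads are 22 mm wide; open, the fingers measure 114 mm over their backs; the gripper's body (76 mm by 85 mm) begins 54 mm behind the grasp point. The pads swing forward as they close: fully open they stand 13 mm farther back than shut.
Start: joints at [-1.195, 0.423, 1.63, -0, 1.089, -0.019], TCP at [0.24, -0.577, 0.304] pointing down, gripper open.
Joint ranges: [-3, 3], [-0.9, 2.11], [0.09, 2.58], [-1.31, 4.45], [0.11, 2.69], [-2.54, 2.54]. Speed limits (rad/s): [2.39, 2.39, 3.01, 3.14, 3.14, 3.14].

### API

Orientations are given as a 3x3 rotation matrix whose columns are the frame's x, y, z axes.
In Python, from rig import telemetry, eyes, manip gives the robot as it stands. The module is installed in compiled form; this text tells all that it offers.
- The arm moves only by the shell command python3 -m jog 'ROWS' [OPENING] [FORCE]. ROWS is JSON, a list of rows, each a list of 6 numbers: the shift along the world's x, y, z each as a share of 0.4 m, from -1 to 1, then the turn, a rotation vector about the world's x, y, z each as a share of pi rad, from -1 to 1. A call has 1 to 8 rows; each row shifts and turns the commanded pose from where the row before left it; what a row does not reach is not made up. A row lasts 1/8 s, in which the tool goes at most 62.5 mm and 10.7 degrees, less where a joint would pass 70% of its speed; a pose out of reach is approached as far as the arm can. A call with a number of a shift or a turn outside -1 to 1 is refused whole. A call with a gripper value outside its range is refused whole. OPENING is the opening, from -1 (shut) to 1 (fully open), set as the call begins (- or left out, the last holds). The fingers move at their own pace and stop on an object; FORCE is the grip in N (left out, the last holds). Time passes only in rows, so rows that do not move let the fingers close. It gives the time, the measured TCP pose, the force, the opening and the grip force at its end, in the units of the state.
- telemetry.observe(): the state, without advancing time (a new reading comes with each control period).
- eyes.get_image(name): name is "scene" or "side" or "wrist"; returns (picture, depth): 384x512x3 uint8, blue, green, red; 384x512 float32, m along the optical axis (not along the pixel's ray), 0 where there is no reading.
- eyes.calibration(name): a dict with "vfov" (degrees; the focal length in pixels is half the picture's height over the tangent of half this angle, whatever the lens; pixels are square), "cx", "cy" (the principal point, pixels), "world_to_cam" (4x4, takes a point from world to camera coordinates); the wrist camera has in their place "tool_from_camera" (4x4, takes a point from camera to tool coordinates, whose origin is the TCP and whose axes are the flange's). Camera axes: x right, y down, z forward; pixel columns grow to the right and rows downward; lengths in m; the calibration is good to about 2 mm. A picture is of the moment at which its call begins: read the wrist's pose just before it. calibration takes no time and is no camera call.
- manip.job_done(): hands the job in; it is judged then, once.
The state is a dict: "t": time; "q": joint angles; "qvel": joint speeds; "joint_torque": joint torques, N m; "ee_pos": TCP position; "ee_rot": TCP orientation; "contact_force": force on the tool from outside, world axes, zero at the start; "wrist_torque": the same for the moment, N m; "opening": finger opening in m; "gripper_force": force on a finger pad.
Only numpy, scipy, OpenCV 4.12 (cv2) and the standard library are available. Lean on these libraries where they do the work, as an engineer would, in place of code of your own. Each camera call takes 0.05 s, during which the arm holds its last target. There are 200 camera calls.

### The job

The tilting tray of the hardness bench is locked by a stuck pin: with the drift, drive the pin through the clevis from the flush end that faces the robot until the tray's tang is free. Press every specimen carrier that is here, bare edge first and fully home, into a sprung clip of the tray (one carrier to a bay), then with all of them clipped tip the tray up by its handle to 30 degrees, hold it there for two seconds and lower it level again. Lay the drift back on its rubber mat, and leave the other things on the bench where they stand.

Things in the scene. Friction and masses are not known exactly. Their poses are not given: they have to be found in the camera images.
- stand: Green base of the tilting tray, fixed. Origin: on the table under the middle of the tray's hinge line (its front edge). x points to the tray's back (away from the robot, within 0.2 rad), y left along the hinge. The level deck spans x -5 to 180 mm, y +-125, its top at z 47 mm; side walls (beyond y +-119) rise 18 mm. Bays at y 78, 0, -78; a 10 mm high stop runs across at x 165.
- clevis (a point): Mouth of the pin hole in the grey clevis right of the tray, fixed at stand x 130, y -180, z 41 mm; x is the driving direction. Front cheek stand x 130 to 148 mm, hole 16 mm square; then the tray's tang (x 151 to 169, hole 18 mm high); rear cheek x 172 to 190. Cheeks are 60 mm wide, 63 mm high. In front of the mouth the way is clear for the drift; the tray's right edge is at stand y -125.
- tray (a joint): Tilt of the tray about its front edge, rad: 0 level (resting on the stand), growing as its back edge rises; 30 degrees is 0.524. The hinge is damped: let go, the tray sinks slowly level. Locked at 0 (0.03 play) until the pin is out. Limit 0.9.
- handle (a point): Middle of the tray's handle: black round bar, 16 mm thick, 120 mm long, along the stand's y, on two thin posts behind the tray's back edge. Level, it is at stand x 205 mm, z 85 mm, that is 205 mm behind and 50 mm above the hinge line (stand x 0, z 35 mm). Lifting it takes 6 to 12 N. Its axes turn with the tray.
- pin (a joint): How far the pin has been driven, m, along the stand's +x. It starts at 0 to 5 mm and ends at a stop at 46 mm; past 40 mm it is clear of the tang. It is stuck with about 9 N of friction and stays where it is left.
- pin_face (a point): Middle of the robot-side end of the brass pin (13 mm thick, 60 mm long, no head), which the drift pushes. It starts flush with the front cheek or up to 5 mm inside; the hole is too small for a finger; the drift follows the pin through it and the tang. x is the driving direction.
- drift: Drift punch lying on the mat: grey square handle 80 mm long, 24 x 24 mm with rounded edges, then a thin steel shank 8 mm thick, 70 mm long, towards +x. Origin: middle of the handle, on its axis (12 mm above what it lies on). 0.18 kg.
- drift_tip (a point): Flat end of the drift's shank, 110 mm from the drift's origin along its +x.
- tool_mat: Black rubber mat fixed to the table, 220 x 130 x 4 mm (x, y, z), where the drift belongs. Origin: centre of its underside.
- carrier1: Specimen carrier (all alike; any may go in any bay; may be absent): aluminium plate 100 x 60 x 6 mm (x, y, z) with a steel block 40 x 28 x 30 mm on it, centred at x -15 mm, top 36 mm above the underside. Origin: centre of the plate's underside. The +x end is the bare edge (45 mm free of the block) for the clip. 0.3 kg; starts flat on the table, +x away from the robot within 0.4 rad.
- carrier2: Specimen carrier (all alike; any may go in any bay; may be absent): aluminium plate 100 x 60 x 6 mm (x, y, z) with a steel block 40 x 28 x 30 mm on it, centred at x -15 mm, top 36 mm above the underside. Origin: centre of the plate's underside. The +x end is the bare edge (45 mm free of the block) for the clip. 0.3 kg; starts flat on the table, +x away from the robot within 0.4 rad.
- carrier3: Specimen carrier (all alike; any may go in any bay; may be absent): aluminium plate 100 x 60 x 6 mm (x, y, z) with a steel block 40 x 28 x 30 mm on it, centred at x -15 mm, top 36 mm above the underside. Origin: centre of the plate's underside. The +x end is the bare edge (45 mm free of the block) for the clip. 0.3 kg; starts flat on the table, +x away from the robot within 0.4 rad.
- carrier4: Specimen carrier (all alike; any may go in any bay; may be absent): aluminium plate 100 x 60 x 6 mm (x, y, z) with a steel block 40 x 28 x 30 mm on it, centred at x -15 mm, top 36 mm above the underside. Origin: centre of the plate's underside. The +x end is the bare edge (45 mm free of the block) for the clip. 0.3 kg; starts flat on the table, +x away from the robot within 0.4 rad.
- bay1 (a point): Bay 1 (left): the place, on the deck's top, of the origin of a carrier that is fully home (leading edge against the stop, 50 mm ahead of here). x is the way in, z is up from the deck; turns with the tray.
- bay2 (a point): Bay 2 (middle): the place, on the deck's top, of the origin of a carrier that is fully home (leading edge against the stop, 50 mm ahead of here). x is the way in, z is up from the deck; turns with the tray.
- bay3 (a point): Bay 3 (right): the place, on the deck's top, of the origin of a carrier that is fully home (leading edge against the stop, 50 mm ahead of here). x is the way in, z is up from the deck; turns with the tray.
- jaw1 (a joint): Sprung upper jaw of bay 1's clip, m raised: 0 shut (3.5 mm above the deck), 2.5 mm with a plate in it. Dark steel, 50 mm wide; it reaches from the stop 12 mm forward, then a lead-in slopes up at 15 degrees to 10 mm above the deck, ending 37 mm before the stop. It presses with 3 to 5 N: slide the plate flat along the deck, not pressed down, to the stop with about 10 N.
- jaw2 (a joint): Sprung upper jaw of bay 2's clip, m raised: 0 shut (3.5 mm above the deck), 2.5 mm with a plate in it. Dark steel, 50 mm wide; it reaches from the stop 12 mm forward, then a lead-in slopes up at 15 degrees to 10 mm above the deck, ending 37 mm before the stop. It presses with 3 to 5 N: slide the plate flat along the deck, not pressed down, to the stop with about 10 N.
- jaw3 (a joint): Sprung upper jaw of bay 3's clip, m raised: 0 shut (3.5 mm above the deck), 2.5 mm with a plate in it. Dark steel, 50 mm wide; it reaches from the stop 12 mm forward, then a lead-in slopes up at 15 degrees to 10 mm above the deck, ending 37 mm before the stop. It presses with 3 to 5 N: slide the plate flat along the deck, not pressed down, to the stop with about 10 N.
- anvil: Dark steel anvil, 60 mm wide, 66 mm high, a bystander. Origin: centre of its foot.
- eyepiece: Black eyepiece, 38 mm wide, 55 mm high, a bystander. Origin: centre of its foot.
- mug: White mug, 80 mm wide, 90 mm high, a bystander. Origin: centre of its foot.
- weight: Brass weight, 48 mm wide, 35 mm high, a bystander. Origin: centre of its foot.
Not all that is in view belongs to the job. What is meant by the drift is not brown or red, and is the larger of those in its own colour.

How it is judged:
By the outcome, as a careful person would: the job done as asked, in the order asked, and still so for the second after the job is handed in, with the robot touching nothing.
Of carrier1, carrier2, carrier3, carrier4 only 2 to 3 are there at a start; the rules pass over those that are not, and their reading is None.
At some moment in a run one of carrier1, carrier2, carrier3, carrier4, drift may be knocked a few centimetres aside while the robot is not near it.
Once in a run the grip may slacken for a moment while it holds something.
It also fails if it takes over 210 s, if anything falls off the work surface, if the arm or the gripper's body presses on something with over 40 N, if the wrist force passes 120 N, or if a joint passes its speed limit or range.

## Working session

There is one attempt and no reset: what is moved stays moved. The work goes in short steps, Python scripts to look and compute and a shell command to move; the robot and the scene stay as the last step left them, time stands still between calls to the robot, and variables do not carry over. Pictures are saved under pics/ and viewed, at most 14 in all, crops included, and the job is handed in when it is done.

```bash
mkdir -p pics; cat > h.py <<'E'
import numpy as np, cv2
from rig import telemetry, eyes, manip
def cam(n):
    c=eyes.calibration(n); f=192/np.tan(np.radians(c["vfov"])/2)
    if n=="wrist":
        s=telemetry.observe(); T=np.eye(4); T[:3,:3]=s["ee_rot"]; T[:3,3]=s["ee_pos"]
        M=T@np.array(c["tool_from_camera"])
    else: M=np.linalg.inv(np.array(c["world_to_cam"]))
    return f,c["cx"],c["cy"],M
def shot(n):
    k=cam(n); im,d=eyes.get_image(n); return k,im,d
def ray(k,u,v,z):
    f,cx,cy,M=k; r=M[:3,:3]@np.array([(u-cx)/f,(v-cy)/f,1]); o=M[:3,3]
    return o+r*(z-o[2])/r[2]
def dep(k,d):
    f,cx,cy,M=k; v,u=np.mgrid[:384,:512]
    P=np.stack([(u-cx)/f*d,(v-cy)/f*d,d],-1); return P@M[:3,:3].T+M[:3,3]
def proj(k,p):
    f,cx,cy,M=k; q=np.linalg.inv(M)@np.append(p,1); return np.array([cx+f*q[0]/q[2],cy+f*q[1]/q[2]])
E
python3 - <<'E'
from h import *
for n in ["scene","side"]:
    k,im,d=shot(n); cv2.imwrite(f"pics/{n}0.png",cv2.resize(im,(800,600))); np.savez(f"{n}0.npz",im=im,d=d)
    print(n,k[0],k[1],k[2],k[3].round(3).tolist(),(d>0).mean())
print(telemetry.observe()["t"], eyes.calibration("wrist"))
print(telemetry.observe()["ee_rot"])
E
```

```text
scene 403.2959541159713 260.75353302235493 196.230376761806 [[0.791, 0.521, -0.321, 0.942], [0.611, -0.662, 0.434, -0.632], [0.013, -0.539, -0.842, 1.301], [0.0, 0.0, 0.0, 1.0]] 0.9959208170572916
side 469.238616655261 247.73296130087388 189.29034494999118 [[0.958, -0.186, 0.217, 0.118], [-0.286, -0.641, 0.712, -1.15], [0.006, -0.745, -0.667, 1.152], [0.0, 0.0, 0.0, 1.0]] 0.9960174560546875
0.1 {'vfov': 63.39664735399206, 'cx': 252.8286223904661, 'cy': 193.05870779624638, 'tool_from_camera': array([[ 5.43522439e-04, -9.48777282e-01, -3.15945205e-01,
         8.22115530e-02],
       [ 9.99999839e-01,  5.67632312e-04,  1.57169947e-05,
        -7.50787239e-04],
       [ 1.64428780e-04, -3.15945163e-01,  9.48777438e-01,
        -7.02136562e-02],
       [ 0.00000000e+00,  0.00000000e+00,  0.00000000e+00,
         1.00000000e+00]])}
[[ 9.23071052e-01  3.84629125e-01 -5.18970852e-04]
 [ 3.84629475e-01 -9.23070194e-01  1.25828631e-03]
 [ 4.92703823e-06 -1.36109916e-03 -9.99999074e-01]]
```

View pics/scene0.png

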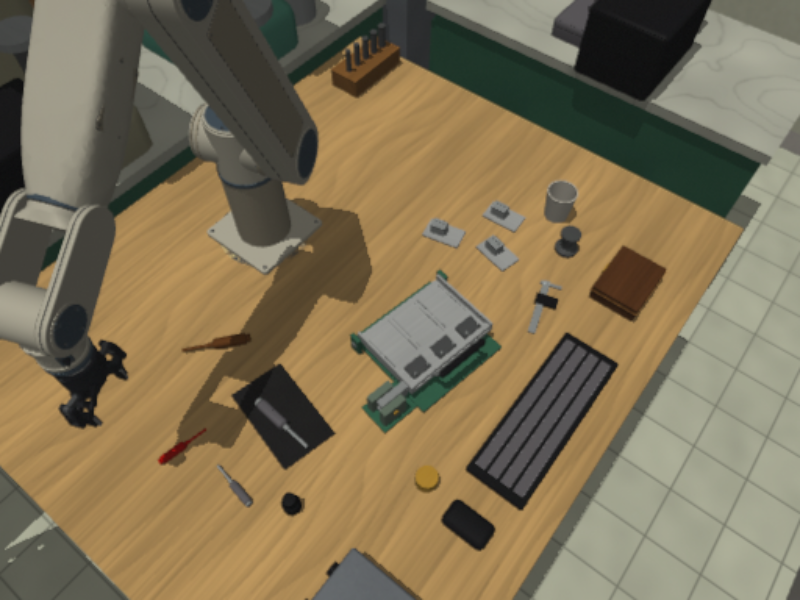

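View pics/side0.png

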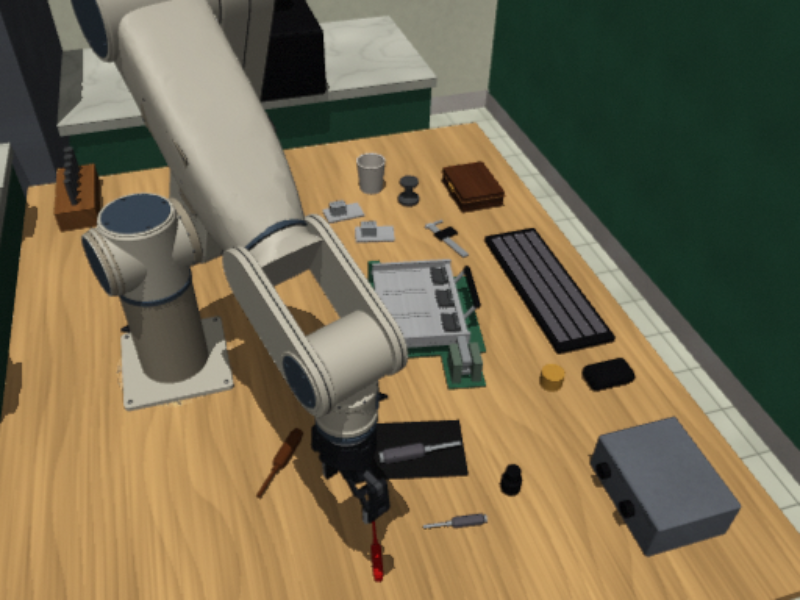

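Three carriers lie left of the tray at about (443,232), (504,215) and (497,250). The drift is on the mat at (280,420), with a smaller grey decoy at (235,487). The tray is at (425,335) and the clevis at (390,400).

```bash
cat > m.py <<'E'
from h import *
z=np.load("scene0.npz"); k=cam("scene"); im,d=z["im"],z["d"]; P=dep(k,d)
s=800/512
tb=P[300:,150:350].reshape(-1,3); print("table z",np.median(P[320:340,60:100,2]))
hsv=cv2.cvtColor(im,cv2.COLOR_BGR2HSV)
grey=(hsv[...,1]<60)
def rect(m,z):
    n,l,st,c=cv2.connectedComponentsWithStats(m.astype(np.uint8))
    for i in range(1,n):
        if st[i,4]<25: continue
        v,u=np.nonzero(l==i)
        p=np.array([ray(k,a,b,z)[:2] for a,b in zip(u,v)],np.float32)
        print(np.round(c[i]*s),st[i,4],"medz",np.round(np.median(P[v,u,2]),4),"rect mm/deg",[np.round(np.array(q)*1000,0) if i<2 else round(q,1) for i,q in enumerate(cv2.minAreaRect(p))])
roi=np.zeros(grey.shape,bool); roi[int(190/s):int(275/s),int(415/s):int(530/s)]=1
print("plates"); rect(grey&roi&(P[...,2]<.02)&(P[...,2]>.002),.006)
print("blocks"); rect(roi&(P[...,2]>.03),.036)
roi[:]=0; roi[int(360/s):int(470/s),int(230/s):int(340/s)]=1
print("mat"); rect(roi&(hsv[...,2]<60)&(P[...,2]<.02),.004)
print("drift"); rect(roi&(P[...,2]>.012)&(P[...,2]<.05),.012); rect(roi&(P[...,2]>.02)&(P[...,2]<.05),.024)
roi[:]=0; roi[int(265/s):int(440/s),int(340/s):int(510/s)]=1
print("stand"); 
for a,b,zz in [(.042,.053,.047),(.058,.075,.065),(.055,.07,.063)]:
    print(a,b); rect(roi&(P[...,2]>a)&(P[...,2]<b),zz)
v,u=np.nonzero(roi&(P[...,2]>.04)); Q=P[v,u]
print(len(Q),np.histogram(Q[:,2],bins=np.arange(.04,.11,.005)))
# ortho colour view
o=np.full((600,800,3),255,np.uint8)   # 1mm px, x up 0.2..0.8, y left .45..-.35
a=np.round((.85-P[...,0])*1000).astype(int);b=np.round((.35-P[...,1])*1000).astype(int)
g=(a>=0)&(a<600)&(b>=0)&(b<800)
for q in [0]:
    for v,u in zip(*np.nonzero(g)): cv2.circle(o,(b[v,u],a[v,u]),1,im[v,u].tolist(),-1)
cv2.imwrite("pics/ortho.png",o)
E
python3 m.py
```

```text
table z 0.0013310228816201253
plates
[505. 219.] 185 medz 0.0066 rect mm/deg [array([474., 424.]), array([100.,  60.]), 3.9]
[445. 235.] 198 medz 0.0069 rect mm/deg [array([381., 277.]), array([100.,  61.]), 12.0]
[498. 256.] 198 medz 0.0064 rect mm/deg [array([529., 309.]), array([ 60., 100.]), 76.9]
blocks
[499. 207.] 54 medz 0.0354 rect mm/deg [array([461., 419.]), array([42., 33.]), 3.2]
[438. 224.] 61 medz 0.0354 rect mm/deg [array([368., 270.]), array([40., 34.]), 14.5]
[494. 242.] 61 medz 0.0369 rect mm/deg [array([515., 311.]), array([32., 41.]), 76.8]
mat
[283. 415.] 1950 medz 0.0048 rect mm/deg [array([ 401., -356.]), array([129., 217.]), 76.8]
drift
[276. 418.] 234 medz 0.0254 rect mm/deg [array([ 418., -373.]), array([ 25., 161.]), 87.4]
[274. 416.] 197 medz 0.0265 rect mm/deg [array([ 422., -376.]), array([ 23., 157.]), 84.4]
stand
0.042 0.053
[419. 326.] 2076 medz 0.0474 rect mm/deg [array([529.,  -9.]), array([237., 166.]), 79.4]
[456. 354.] 45 medz 0.0494 rect mm/deg [array([624., -20.]), array([89., 16.]), 81.4]
[421. 383.] 33 medz 0.048 rect mm/deg [array([ 608., -1
[... 201 characters left out ...]
 21., 193.]), 75.4]
[467. 329.] 107 medz 0.0601 rect mm/deg [array([614.,  32.]), array([75., 48.]), 81.2]
[385. 384.] 439 medz 0.0629 rect mm/deg [array([ 510., -180.]), array([ 96., 203.]), 80.9]
[443. 346.] 106 medz 0.0607 rect mm/deg [array([602., -29.]), array([54., 49.]), 86.0]
[417. 367.] 128 medz 0.061 rect mm/deg [array([ 588., -107.]), array([51., 48.]), 79.0]
0.055 0.07
[422. 357.] 1207 medz 0.0608 rect mm/deg [array([534., -52.]), array([351., 207.]), 79.2]
3937 (array([ 447, 1477,  558,  513,  514,  185,   20,    3,    9,   43,   92,
         28,    0,    0]), array([0.04 , 0.045, 0.05 , 0.055, 0.06 , 0.065, 0.07 , 0.075, 0.08 ,
       0.085, 0.09 , 0.095, 0.1  , 0.105, 0.11 ]))
```

View pics/ortho.png

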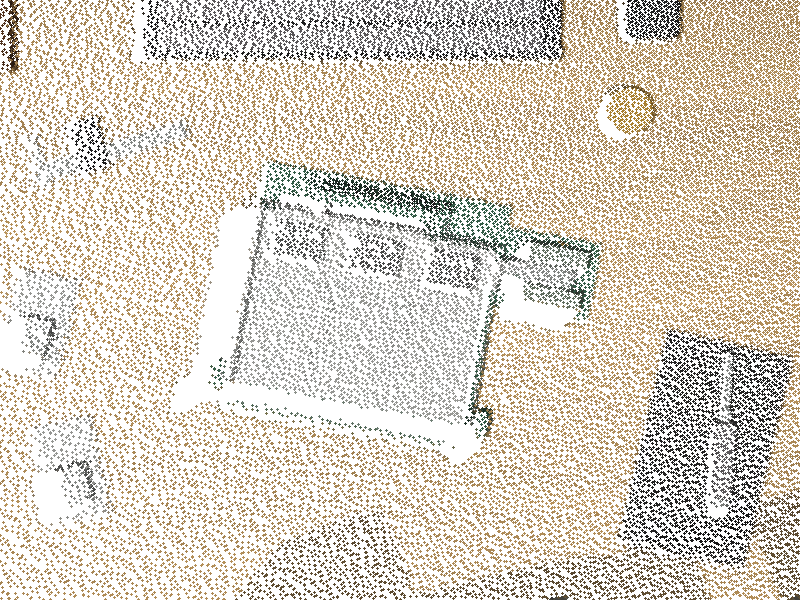

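The rectified view puts the tray yaw near -10°, the mat yaw near -12.6° and the drift yaw near -5°. Next I move the wrist camera over the drift and clevis for a closer measurement.

```bash
python3 -m jog '[[0.092,0.103,-0.014,0,0,-0.028],[0.092,0.103,-0.014,0,0,-0.028],[0.092,0.103,-0.014,0,0,-0.028],[0.092,0.103,-0.014,0,0,-0.028],[0.092,0.103,-0.014,0,0,-0.028],[0.092,0.103,-0.014,0,0,-0.028],[0,0,0,0,0,0],[0,0,0,0,0,0]]' 1
python3 - <<'E'
from h import *
k,im,d=shot("wrist"); np.savez("w1.npz",im=im,d=d,M=k[3]); cv2.imwrite("pics/w1.png",im); print((d>0).mean())
E
```

```text
t: 1.1
ee_pos: [0.4611, -0.3296, 0.2701]
ee_rot: [[0.991, -0.131, -0.001], [-0.131, -0.991, 0.0], [-0.001, -0.0, -1.0]]
contact_force: [0.0, -0.4, -0.6]
opening: 0.085
gripper_force: 0.0
0.9960683186848959
```

View pics/w1.png

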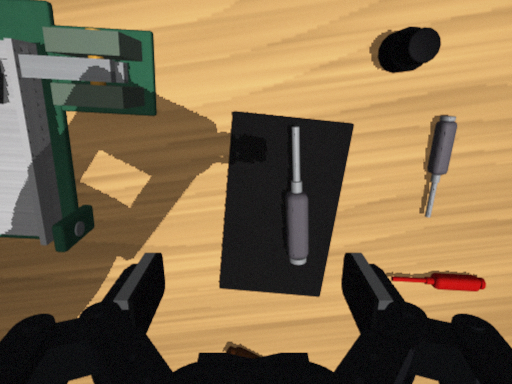

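The drift's handle spans (296,188)–(299,262) and its shank tip is at (296,127), on the mat. The clevis's front cheek top is at (100,97), rear cheek at (93,42).

```bash
cat > m2.py <<'E'
from h import *
z=np.load("w1.npz"); c=cam("wrist"); k=(c[0],c[1],c[2],z["M"]); im,d=z["im"],z["d"]; P=dep(k,d)
print("table",np.median(P[150:250,400:420,2]))
def pts(m,zz):
    v,u=np.nonzero(m); return np.array([ray(k,a,b,zz)[:2] for a,b in zip(u,v)],np.float32)
roi=np.zeros(d.shape,bool); roi[120:270,270:325]=1
hsv=cv2.cvtColor(im,cv2.COLOR_BGR2HSV)
m=roi&(hsv[...,2]>55)
n,l,st,ce=cv2.connectedComponentsWithStats(m.astype(np.uint8)); i=1+np.argmax(st[1:,4]); print(st[i])
m=l==i
p=pts(m,.018); print("drift",cv2.minAreaRect(p))
# row-wise centres
for lo,hi,zz in [(130,178,.016),(192,262,.028)]:
    mm=m.copy(); mm[:lo]=0; mm[hi+1:]=0; p=pts(mm,zz); r=cv2.fitLine(p,2,0,.01,.01).ravel(); print(np.round(p.mean(0),4),np.degrees(np.arctan(r[1]/r[0])),"zmed",np.median(P[mm][:,2]),cv2.minAreaRect(p))
print("tip",ray(k,296,126.5,.016),"rear",ray(k,299,264,.02))
roi[:]=0; roi[20:115,40:150]=1
for a,b in [(.056,.068)]:
    mm=roi&(P[...,2]>a)&(P[...,2]<b)
    n,l,st,ce=cv2.connectedComponentsWithStats(mm.astype(np.uint8))
    for i in range(1,n):
        if st[i,4]>100: print("clev",st[i],np.median(P[l==i][:,2]),cv2.minAreaRect(pts(l==i,.063)))
m=(hsv[...,2]<45)&(P[...,2]<.012); m[:100]=0;m[300:]=0;m[:,:215]=0;m[:,360:]=0
n,l,st,ce=cv2.connectedComponentsWithStats(m.astype(np.uint8)); i=1+np.argmax(st[1:,4]); print("mat",cv2.minAreaRect(pts(l==i,.004)))
E
python3 m2.py
```

```text
table 0.00032377309362463524
[ 288  126   21  140 1918]
drift ((0.42045411467552185, -0.37263160943984985), (0.022391527891159058, 0.16228516399860382), 86.24160766601562)
[ 0.4722 -0.3755] -3.7054052 zmed 0.019623544918714708 ((0.4715024530887604, -0.37535595893859863), (0.008325353264808655, 0.05191135033965111), 86.6004638671875)
[ 0.3928 -0.3693] -4.0677743 zmed 0.027660727255272438 ((0.3918035924434662, -0.36946362257003784), (0.02169662155210972, 0.08529211580753326), 86.24161529541016)
tip [ 0.50059038 -0.37826581  0.016     ] rear [ 0.34207151 -0.36744982  0.02      ]
clev [  42   27   81   30 1957] 0.06333028122191225 ((0.5963006019592285, -0.20727580785751343), (0.06301204115152359, 0.01857111230492592), 79.28207397460938)
clev [  40   56   74   27 1654] 0.060329459541035274 ((0.5773319602012634, -0.19522391259670258), (0.06094289943575859, 0.017820309847593307), 79.36712646484375)
clev [  50   83   76   26 1640] 0.06334127496609351 ((0.5552693605422974, -0.19948676228523254), (0.0629412904381752, 0.018094487488269806), 79.40262603759766)
mat ((0.403215229511261, -0.35263627767562866), (0.1280418038368225, 0.21736812591552734), 76.76947021484375)
```

Stand origin is (0.452, 0.003) with yaw -10.65°; both cheeks agree. The drift origin is (0.391, -0.370) with yaw -3.9°. I'll grasp it now.

```bash
python3 -m jog '[[-0.044,-0.025,-0.0876,0,0,0.005],[-0.044,-0.025,-0.0876,0,0,0.005],[-0.044,-0.025,-0.0876,0,0,0.005],[-0.044,-0.025,-0.0876,0,0,0.005],[0,0,-0.0625,0,0,0],[0,0,-0.0625,0,0,0],[0,0,0,0,0,0]]' 0.4 | sed -n 2,5p
python3 -m jog '[[0,0,0,0,0,0],[0,0,0,0,0,0],[0,0,0,0,0,0],[0,0,0,0,0,0],[0,0,0,0,0,0],[0,0,0,0,0,0],[0,0,0,0,0,0],[0,0,0,0,0,0]]' -1 80
```

```text
ee_pos: [0.389, -0.37, 0.0788]
ee_rot: [[0.997, -0.072, -0.003], [-0.072, -0.997, 0.002], [-0.003, -0.002, -1.0]]
contact_force: [0.3, -0.5, 0.5]
opening: 0.0599
t: 3.02
ee_pos: [0.3912, -0.3704, 0.0816]
ee_rot: [[0.998, -0.07, 0.001], [-0.07, -0.998, -0.002], [0.002, 0.002, -1.0]]
contact_force: [-2.5, 0.1, 5.1]
opening: 0.0222
gripper_force: 79.2
```

```bash
python3 -m jog '[[0,0,0.0625,0,0,0],[0,0,0.0625,0,0,0],[0.008,0.1246,0,0,0,-0.0093],[0.008,0.1246,0,0,0,-0.0093],[0.008,0.1246,0,0,0,-0.0093],[0.008,0.1246,0,0,0,-0.0093],[0,0,0,0,0,0],[0,0,0,0,0,0]]'
python3 - <<'E'
from h import *
k,im,d=shot("wrist"); np.savez("w2.npz",im=im,d=d,M=k[3]); cv2.imwrite("pics/w2.png",im)
E
```

```text
t: 4.03
ee_pos: [0.4042, -0.1705, 0.1308]
ee_rot: [[0.983, -0.185, 0.002], [-0.185, -0.983, -0.001], [0.002, 0.0, -1.0]]
contact_force: [-0.1, 0.3, -1.7]
opening: 0.0224
gripper_force: 79.1
```

View pics/w2.png

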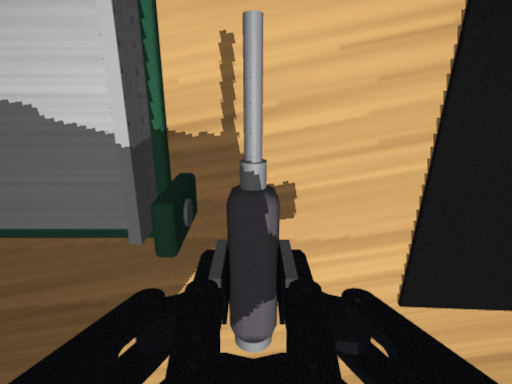

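The drift is held straight: handle centre near (254,262), shank tip at (253,12). The clevis is out of view above. I'll measure the tip and pitch from depth.

```bash
python3 - <<'E'
from h import *
z=np.load("w2.npz"); c=cam("wrist"); k=(c[0],c[1],c[2],z["M"]); d=z["d"]; P=dep(k,d)
for v in (16,40,80,120,150):
    r=P[v,225:285]; m=r[:,2]>.04; u=np.nonzero(m)[0]+225
    print(v,u.min(),u.max(),np.median(r[m],0).round(4))
for v in (200,230,260): print(v,P[v,254].round(4))
print("table",np.median(P[20:150,300:400,2]))
M=z["M"]; print(proj(k,[.5121,-.1908,.056]))
ex=np.array([.9828,-.1848]);ey=np.array([.1848,.9828])
t=ray(k,253,12,.06)[:2]-[.452,.003]; print("tip stand",t@ex,t@ey)
E
```

```text
16 242 262 [ 0.5105 -0.189   0.0687]
40 227 262 [ 0.5025 -0.1875  0.069 ]
80 243 262 [ 0.4884 -0.185   0.0687]
120 243 261 [ 0.4731 -0.1824  0.0685]
150 244 261 [ 0.4607 -0.1798  0.0689]
200 [ 0.44   -0.1766  0.074 ]
230 [ 0.4276 -0.1743  0.0775]
260 [ 0.4129 -0.1715  0.0773]
table 0.0002888558550224879
[255.68921878  18.35562116]
tip stand 0.09636459332314067 -0.17824139974455844
```

```bash
python3 -m jog '[[-0.0005,-0.0025,-0.03,0,0,0],[-0.0005,-0.0025,-0.0295,0,0,0],[0.0246,-0.0046,0,0,0,0],[0.0246,-0.0046,0,0,0,0],[0.0246,-0.0046,0,0,0,0],[0,0,0,0,0,0]]'
python3 -m jog '[[0.0123,-0.0023,0,0,0,0],[0.0123,-0.0023,0,0,0,0],[0.0123,-0.0023,0,0,0,0],[0.0123,-0.0023,0,0,0,0]]' - 110
python3 -m jog '[[0.0123,-0.0023,0,0,0,0],[0.0123,-0.0023,0,0,0,0],[0.0123,-0.0023,0,0,0,0],[0.0123,-0.0023,0,0,0,0]]'
```

```text
t: 4.82
ee_pos: [0.4341, -0.1782, 0.1067]
ee_rot: [[0.983, -0.186, 0.002], [-0.186, -0.983, -0.001], [0.002, 0.0, -1.0]]
contact_force: [-0.3, 0.8, -2.3]
opening: 0.0223
gripper_force: 79.1
t: 5.32
ee_pos: [0.4497, -0.1807, 0.1058]
ee_rot: [[0.982, -0.186, -0.006], [-0.186, -0.982, 0.002], [-0.007, -0.001, -1.0]]
contact_force: [-10.4, 0.9, 2.8]
opening: 0.0214
gripper_force: 112.5
t: 5.82
ee_pos: [0.4694, -0.1844, 0.1058]
ee_rot: [[0.982, -0.186, -0.006], [-0.186, -0.982, 0.002], [-0.007, -0.001, -1.0]]
contact_force: [-9.1, 0.9, 2.7]
opening: 0.0216
gripper_force: 112.6
```

```bash
python3 -m jog '[[0.0123,-0.0023,0,0,0,0],[0.0123,-0.0023,0,0,0,0],[0,0,0,0,0,0],[0,0,0,0,0,0]]'; python3 -m jog '[[0.0061,-0.0011,0,0,0,0],[0,0,0,0,0,0],[0,0,0,0,0,0]]'
python3 - <<'E'
from h import *
k,im,d=shot("wrist"); np.savez("w3.npz",im=im,d=d,M=k[3]); cv2.imwrite("pics/w3.png",im)
E
```

```text
t: 6.32
ee_pos: [0.4799, -0.1864, 0.1059]
ee_rot: [[0.983, -0.186, -0.005], [-0.186, -0.983, 0.002], [-0.005, -0.001, -1.0]]
contact_force: [-6.7, 0.8, 1.7]
opening: 0.0213
gripper_force: 112.5
t: 6.7
ee_pos: [0.4806, -0.1864, 0.1055]
ee_rot: [[0.982, -0.186, -0.008], [-0.186, -0.982, 0.003], [-0.009, -0.001, -1.0]]
contact_force: [-12.5, 0.8, 4.0]
opening: 0.0215
gripper_force: 112.8
```

View pics/w3.png

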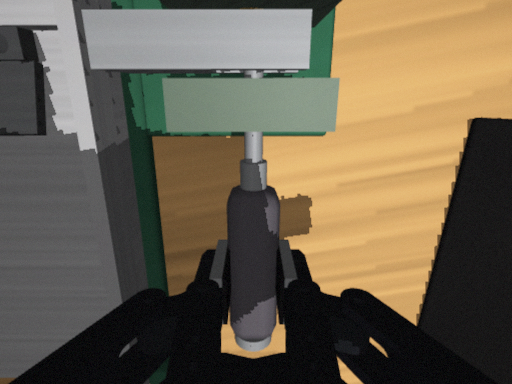

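The shank runs through the front cheek (250,105) to the tang (245,70). The tip is estimated at stand x ≈ 173 mm. I'll push a little further.

```bash
python3 -m jog '[[0.005,-0.001,0,0,0,0],[0,0,0,0,0,0],[0,0,0,0,0,0]]'|sed -n '2p;4p'; python3 -m jog '[[0.005,-0.001,0,0,0,0],[0,0,0,0,0,0],[0,0,0,0,0,0]]'|sed -n '2p;4p'
```

```text
ee_pos: [0.481, -0.1863, 0.1052]
contact_force: [-16.7, 0.6, 6.7]
ee_pos: [0.4813, -0.1863, 0.1049]
contact_force: [-23.1, 1.1, 9.5]
```

The force climbs without travel, so the pin is at its stop. Now I retract and return the drift to the mat.

```bash
python3 -m jog '[[-0.027,0.0051,0,0,0,0],[-0.027,0.0051,0,0,0,0],[-0.027,0.0051,0,0,0,0],[-0.027,0.0051,0,0,0,0],[-0.027,0.0051,0,0,0,0],[-0.027,0.0051,0,0,0,0],[-0.027,0.0051,0,0,0,0],[-0.027,0.0051,0,0,0,0]]'|sed -n '2,5p';  python3 -m jog '[[0,0,0.06,0,0,0],[-0.008,-0.124,0,0,0,0.0093],[-0.008,-0.124,0,0,0,0.0093],[-0.008,-0.124,0,0,0,0.0093],[-0.008,-0.124,0,0,0,0.0093],[0,0,0,0,0,0],[0,0,0,0,0,0]]'
```

```text
ee_pos: [0.4013, -0.1719, 0.1064]
ee_rot: [[0.983, -0.186, 0.0], [-0.186, -0.983, -0.0], [0.0, 0.0, -1.0]]
contact_force: [-0.3, -0.1, -1.9]
opening: 0.022
t: 9.38
ee_pos: [0.3883, -0.3696, 0.1299]
ee_rot: [[0.997, -0.071, -0.001], [-0.071, -0.997, 0.001], [-0.001, -0.001, -1.0]]
contact_force: [0.1, -0.0, -2.5]
opening: 0.0214
gripper_force: 112.0
```

```bash
python3 -m jog '[[0.008,-0.002,-0.05,0,0,0],[0,0,-0.045,0,0,0],[0,0,-0.022,0,0,0],[0,0,0,0,0,0],[0,0,0,0,0,0]]'|sed -n '2p;4,5p';python3 -m jog '[[0,0,0,0,0,0],[0,0,0,0,0,0],[0,0,0,0,0,0],[0,0,0,0,0,0]]' 0.4 30|sed -n '2p;4,5p'; python3 -m jog '[[0,0,0.0625,0,0,0],[0,0,0.125,0,0,0],[0,0,0.125,0,0,0],[0,0,0.125,0,0,0],[0.05,0,0,0,0,0],[0,0,0,0,0,0]]'
python3 - <<'E'
from h import *
k,im,d=shot("wrist"); np.savez("w4.npz",im=im,d=d,M=k[3]); cv2.imwrite("pics/w4.png",im)
E
```

```text
ee_pos: [0.3924, -0.3711, 0.0837]
contact_force: [0.1, -0.2, -2.3]
opening: 0.022
ee_pos: [0.3924, -0.3713, 0.0837]
contact_force: [1.0, -0.4, -0.4]
opening: 0.0598
t: 11.25
ee_pos: [0.4133, -0.3711, 0.2584]
ee_rot: [[0.998, -0.069, 0.001], [-0.069, -0.998, -0.001], [0.001, 0.0, -1.0]]
contact_force: [-0.5, 0.3, 0.6]
opening: 0.0596
gripper_force: 0.0
```

View pics/w4.png

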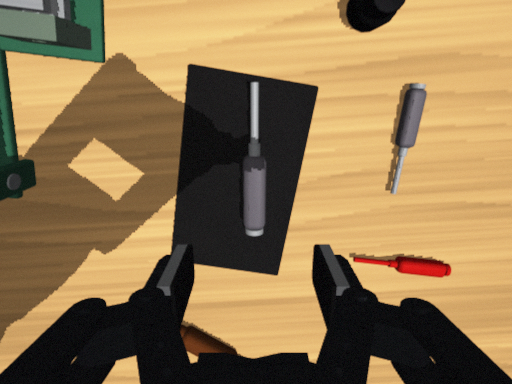

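The drift lies on the mat at (255,165), well inside it. Next I move over the carriers.

```bash
python3 -m jog '[[0.011,0.135,0.01,0,0,0],[0.011,0.135,0.01,0,0,0],[0.011,0.135,0.01,0,0,0],[0.011,0.135,0.01,0,0,0],[0.011,0.135,0.01,0,0,0],[0.011,0.135,0.01,0,0,0],[0.011,0.135,0,0,0,0.005],[0.011,0.135,0,0,0,0.005]]'|sed -n 2p; python3 -m jog '[[0.011,0.135,0,0,0,0.005],[0.011,0.135,0,0,0,0.005],[0.011,0.135,0,0,0,0],[0.011,0.135,0,0,0,0],[0.011,0.135,0,0,0,0],[0,0,0,0,0,0],[0,0,0,0,0,0]]'
cat > m3.py <<'E'
from h import *
k,im,d=shot("wrist"); cv2.imwrite("pics/w5.png",im); P=dep(k,d)
hsv=cv2.cvtColor(im,cv2.COLOR_BGR2HSV)
def comps(m,zz,lo):
    n,l,st,ce=cv2.connectedComponentsWithStats(m.astype(np.uint8))
    for i in range(1,n):
        if st[i,4]<lo: continue
        v,u=np.nonzero(l==i); p=np.array([ray(k,a,b,zz)[:2] for a,b in zip(u,v)],np.float32)
        c,s,a=cv2.minAreaRect(p); 
        if max(s)>.15: continue
        a=a if s[0]>s[1] else a-90
        print(ce[i].round(),st[i,4],np.median(P[v,u,2]).round(4),np.array(c).round(4),np.array(s).round(4),round(a,2))
m=(P[...,2]>.003)&(P[...,2]<.042)&(hsv[...,1]<70)
print("plate");comps((P[...,2]>.0035)&(P[...,2]<.015)&(hsv[...,1]<60),.006,1000)
print("block");comps((P[...,2]>.033)&(P[...,2]<.04)&(hsv[...,1]<60),.036,300)
E
python3 m3.py
```

```text
ee_pos: [0.4464, 0.0623, 0.281]
t: 13.18
ee_pos: [0.4686, 0.33, 0.2806]
ee_rot: [[1.0, -0.007, -0.003], [-0.007, -1.0, -0.003], [-0.003, 0.003, -1.0]]
contact_force: [-0.2, -0.2, -0.2]
opening: 0.0599
gripper_force: 0.0
plate
[269. 101.] 4167 0.0063 [0.5291 0.3145] [0.06   0.0995] -13.26
[167. 150.] 3390 0.0064 [0.4746 0.4283] [0.0997 0.0602] 3.52
[290. 223.] 2567 0.0063 [0.3823 0.2816] [0.1004 0.0595] 12.51
block
[484.  78.] 466 0.0379 [0.5547 0.1106] [0.0041 0.1326] -10.66
[13. 52.] 469 0.0365 [0.5822 0.5483] [0.0255 0.061 ] -7.83
[265. 126.] 1137 0.0363 [0.5145 0.318 ] [0.0278 0.0399] -13.18
[161. 179.] 985 0.0363 [0.4599 0.4271] [0.0402 0.0285] 3.3
[298. 256.] 741 0.0363 [0.3683 0.2788] [0.0404 0.0278] 12.39
```

View pics/w5.png

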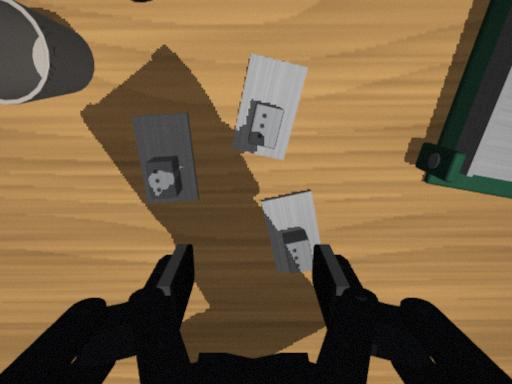

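The picture shows three carriers: (270,105), (165,155) and (292,230). The blocks measure 40×28 mm at z 36, as they should. I grasp the far one first, at (0.5145, 0.318) with yaw -13.2°.

```bash
python3 -m jog '[[0.038,-0.01,-0.1125,0,0,-0.0237],[0.038,-0.01,-0.1125,0,0,-0.0237],[0.038,-0.01,-0.1125,0,0,-0.0237],[0,0,-0.077,0,0,0],[0,0,-0.077,0,0,0],[0,0,0,0,0,0],[0,0,0,0,0,0]]'|sed -n 2,5p;python3 -m jog '[[0,0,0,0,0,0],[0,0,0,0,0,0],[0,0,0,0,0,0],[0,0,0,0,0,0],[0,0,0,0,0,0],[0,0,0,0,0,0],[0,0,0,0,0,0]]' -1 70|sed -n 2,6p; python3 -m jog '[[0,0,0.05,0,0,0],[0,0,0.125,0,0,0],[0,0,0.125,0,0,0],[0,0,0,0,0,0],[0,0,0,0,0,0]]'
```

```text
ee_pos: [0.5156, 0.3182, 0.0868]
ee_rot: [[0.973, -0.23, 0.0], [-0.23, -0.973, 0.0], [0.0, -0.0, -1.0]]
contact_force: [-0.3, 0.4, 0.2]
opening: 0.0598
ee_pos: [0.5157, 0.319, 0.0876]
ee_rot: [[0.974, -0.229, 0.002], [-0.229, -0.974, 0.001], [0.001, -0.001, -1.0]]
contact_force: [-1.0, -2.3, 7.6]
opening: 0.0268
gripper_force: 70.7
t: 15.6
ee_pos: [0.5146, 0.3186, 0.2062]
ee_rot: [[0.974, -0.229, -0.0], [-0.229, -0.974, -0.0], [-0.0, 0.0, -1.0]]
contact_force: [-0.6, -0.5, -4.2]
opening: 0.0266
gripper_force: 70.0
```

```bash
python3 -m jog '[[-0.01,-0.125,0,0,0,0.0018],[-0.01,-0.125,0,0,0,0.0018],[-0.01,-0.125,0,0,0,0.0018],[-0.01,-0.125,0,0,0,0.0018],[-0.01,-0.125,0,0,0,0.0018],[-0.01,-0.125,0,0,0,0.0018],[-0.01,-0.125,0,0,0,0.0018],[-0.01,-0.125,0,0,0,0.0018]]'|sed -n 2p;python3 -m jog '[[0,0,0,0,0,0],[0,0,0,0,0,0]]'
python3 - <<'E'
from h import *
k,im,d=shot("wrist"); cv2.imwrite("pics/w6.png",im); np.savez("w6.npz",im=im,d=d,M=k[3])
P=dep(k,d); print(P[:,:,2][20:380:40,::40].round(3))
E
```

```text
ee_pos: [0.4818, -0.0825, 0.2045]
t: 16.85
ee_pos: [0.4823, -0.081, 0.2048]
ee_rot: [[0.983, -0.185, -0.003], [-0.185, -0.983, 0.001], [-0.003, -0.0, -1.0]]
contact_force: [-0.4, 0.2, -4.0]
opening: 0.0264
gripper_force: 70.6
[[ 0.059  0.057  0.057  0.057  0.057  0.058  0.057  0.058  0.057  0.061
   0.06   0.06   0.   ]
 [ 0.058  0.059  0.048  0.059  0.058  0.047  0.058  0.057  0.065  0.046
   0.063  0.063 -0.   ]
 [ 0.047  0.047  0.048  0.048  0.047  0.047  0.046  0.047  0.066  0.
  -0.001 -0.    -0.   ]
 [ 0.047  0.047  0.047  0.048  0.047  0.125  0.123  0.123  0.066  0.001
   0.     0.     0.001]
 [ 0.047  0.048  0.047  0.047  0.046  0.124  0.124  0.123  0.066  0.002
   0.     0.     0.   ]
 [ 0.054  0.048  0.047  0.048  0.047  0.123  0.131  0.124  0.018  0.001
   0.    -0.    -0.001]
 [ 0.062 -0.001  0.001 -0.     0.     0.149  0.154  0.153  0.06   0.001
   0.    -0.001  0.004]
 [ 0.001  0.     0.     0.184  0.178  0.184  0.154  0.153  0.184  0.186
   0.001 -0.001  0.004]
 [-0.001  0.001  0.202  0.2    0.188  0.208  0.     0.     0.208  0.189
   0.202  0.     0.001]]
```

View pics/w6.png

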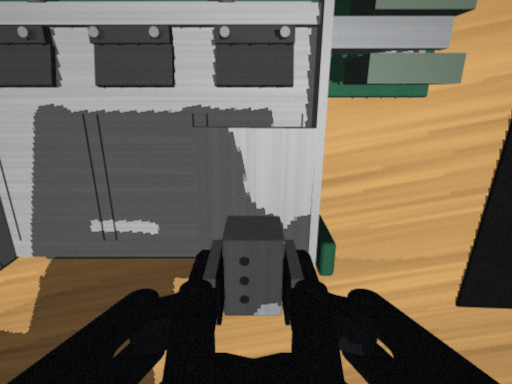

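The held carrier (block at (254,265), leading edge at row 127) is behind bay 3's clip (255,55). The right wall top is at column 325. Now a relative measurement.

```bash
python3 - <<'E'
from h import *
z=np.load("w6.npz"); c=cam("wrist"); k=(c[0],c[1],c[2],z["M"]); im,d=z["im"],z["d"]; P=dep(k,d)
ex=np.array([.9828,-.1848]);ey=np.array([.1848,.9828]);O=np.array([.452,.003])
S=np.stack([(P[...,:2]-O)@ex,(P[...,:2]-O)@ey,P[...,2]],-1)
def S2(u,v,zz): p=ray(k,u,v,zz)[:2]-O; return (p@ex).round(4),(p@ey).round(4)
for v in (100,140,180):
    u=np.nonzero((abs(P[v,:,2]-.065)<.004)&(np.arange(512)>290))[0]; print("wall",v,u.min(),u.max(),S2(u.min(),v,.065),S2(u.max(),v,.065))
hsv=cv2.cvtColor(im,cv2.COLOR_BGR2HSV)
for v in (50,65,75):
    r=(hsv[v,:,2]<75)&(np.arange(512)>200)&(np.arange(512)<305); u=np.nonzero(r)[0]; print("jaw",v,u.min(),u.max(),S2(u.min(),v,.057),S2(u.max(),v,.057),np.median(P[v,u,2]))
m=(abs(P[...,2]-.124)<.005); m[:, :180]=0; m[:,330:]=0; m[220:]=0
for v in (130,150,170,190,210):
    u=np.nonzero(m[v])[0]; print("plate",v,u.min(),u.max(),S2(u.min(),v,.124),S2(u.max(),v,.124))
print("front edge",S2(255,127,.124))
cb=np.nonzero((P[:,255,2]>.15))[0]; print(cb.min(),S2(255,cb.min(),.154))
# clevis cheek
m=(abs(P[...,2]-.063)<.003); m[:,:365]=0;m[110:]=0;m[:45]=0
v,u=np.nonzero(m); print("front cheek", S[v,u].mean(0), S[v,u].min(0),S[v,u].max(0))
E
```

```text
wall 100 317 326 (np.float64(0.1201), np.float64(-0.1173)) (np.float64(0.1201), np.float64(-0.1232))
wall 140 316 324 (np.float64(0.0943), np.float64(-0.1184)) (np.float64(0.0943), np.float64(-0.1238))
wall 180 313 321 (np.float64(0.0663), np.float64(-0.1181)) (np.float64(0.0663), np.float64(-0.1237))
jaw 50 216 292 (np.float64(0.1505), np.float64(-0.0522)) (np.float64(0.1505), np.float64(-0.1009)) 0.05670587826485901
jaw 65 216 292 (np.float64(0.1416), np.float64(-0.0519)) (np.float64(0.1416), np.float64(-0.1013)) 0.05899113299806352
jaw 75 216 292 (np.float64(0.1355), np.float64(-0.0517)) (np.float64(0.1355), np.float64(-0.1015)) 0.06082106880822538
plate 130 192 315 (np.float64(0.1083), np.float64(-0.0467)) (np.float64(0.1083), np.float64(-0.1057))
plate 150 193 314 (np.float64(0.0986), np.float64(-0.0466)) (np.float64(0.0986), np.float64(-0.1058))
plate 170 194 312 (np.float64(0.0886), np.float64(-0.0465)) (np.float64(0.0886), np.float64(-0.1054))
plate 190 195 311 (np.float64(0.0781), np.float64(-0.0464)) (np.float64(0.0781), np.float64(-0.1055))
plate 210 196 310 (np.float64(0.0671), np.float64(-0.0462)) (np.float64(0.0671), np.float64(-0.1057))
front edge (np.float64(0.1097), np.float64(-0.0769))
239 (np.float64(0.0656), np.float64(-0.0768))
front cheek [ 0.14020803 -0.17786391  0.06311207] [ 0.1304581  -0.20916932  0.06000814] [ 0.15304967 -0.14576966  0.06565831]
```

```bash
python3 -m jog '[[0,0,-0.07,0,0,0],[0,0,-0.065,0,0,0],[0,0,-0.036,0,0,0],[0,0,0,0,0,0],[0,0,0,0,0,0]]'|sed -n '2,4p';python3 -m jog '[[0.0123,-0.0023,0,0,0,0],[0.0123,-0.0023,0,0,0,0],[0.0123,-0.0023,0,0,0,0],[0.0123,-0.0023,0,0,0,0],[0.0123,-0.0023,0,0,0,0],[0.0123,-0.0023,0,0,0,0]]'|sed -n '2,5p'
```

```text
ee_pos: [0.4837, -0.0809, 0.1381]
ee_rot: [[0.983, -0.184, 0.001], [-0.184, -0.983, -0.0], [0.001, -0.0, -1.0]]
contact_force: [-0.4, -0.7, -3.5]
ee_pos: [0.5117, -0.0865, 0.1369]
ee_rot: [[0.983, -0.184, -0.003], [-0.184, -0.983, 0.001], [-0.003, -0.0, -1.0]]
contact_force: [-3.1, 0.8, -6.7]
opening: 0.0268
```

```bash
python3 -m jog '[[0,0,-0.005,0,0,0],[0.0123,-0.0023,0,0,0,0],[0.0123,-0.0023,0,0,0,0],[0.0123,-0.0023,0,0,0,0],[0,0,0,0,0,0]]'|sed -n '2,5p';python3 -m jog '[[0.0123,-0.0023,0,0,0,0],[0.0123,-0.0023,0,0,0,0],[0,0,0,0,0,0]]'|sed -n '2,5p'
```

```text
ee_pos: [0.5271, -0.0894, 0.1352]
ee_rot: [[0.983, -0.184, -0.001], [-0.184, -0.983, 0.0], [-0.001, -0.0, -1.0]]
contact_force: [-3.0, 1.2, -7.0]
opening: 0.0268
ee_pos: [0.5372, -0.0914, 0.1353]
ee_rot: [[0.983, -0.184, -0.001], [-0.184, -0.983, -0.0], [-0.001, 0.0, -1.0]]
contact_force: [-3.8, -0.4, -8.5]
opening: 0.0265
```

```bash
for i in 1; do python3 -m jog '[[0.0061,-0.0012,0,0,0,0],[0,0,0,0,0,0],[0,0,0,0,0,0]]'|sed -n '2p;4p'; python3 -m jog '[[0.0061,-0.0012,0,0,0,0],[0,0,0,0,0,0],[0,0,0,0,0,0]]'|sed -n '2p;4p'; done
```

```text
ee_pos: [0.5376, -0.0914, 0.1351]
contact_force: [-9.9, 1.1, -2.5]
ee_pos: [0.5379, -0.0915, 0.135]
contact_force: [-18.1, 2.3, 5.3]
```

```bash
python3 -m jog '[[-0.005,0.001,0,0,0,0],[0,0,0,0,0,0],[0,0,0,0,0,0],[0,0,0,0,0,0],[0,0,0,0,0,0]]' 0 30|sed -n '2p;4,5p';python3 -m jog '[[0,0,0.05,0,0,0],[0,0,0.12,0,0,0],[0,0,0.12,0,0,0],[-0.05,0,0,0,0,0],[-0.05,0,0,0,0,0],[0,0,0,0,0,0],[0,0,0,0,0,0]]'|sed -n '2p;4,5p'
python3 - <<'E'
from h import *
k,im,d=shot("wrist"); cv2.imwrite("pics/w7.png",im); np.savez("w7.npz",im=im,d=d,M=k[3]); P=dep(k,d)
ex=np.array([.9828,-.1848]);ey=np.array([.1848,.9828]);O=np.array([.452,.003])
S=np.stack([(P[...,:2]-O)@ex,(P[...,:2]-O)@ey,P[...,2]],-1)
m=(abs(S[...,2]-.083)<.006)&(abs(S[...,1]+.078)<.04)&(S[...,0]>.05)&(S[...,0]<.15)
print("block",m.sum(),cv2.minAreaRect(S[m][:,:2].astype(np.float32)),S[m].mean(0))
E
```

```text
ee_pos: [0.5404, -0.0919, 0.1356]
contact_force: [0.5, -0.6, 0.5]
opening: 0.0427
ee_pos: [0.501, -0.092, 0.2517]
contact_force: [0.0, -0.1, 1.0]
opening: 0.0427
block 1855 ((0.10018520057201385, -0.07564286142587662), (0.03995008021593094, 0.028023531660437584), 0.08484870940446854) [ 0.1010179  -0.07584337  0.08319142]
```

View pics/w7.png

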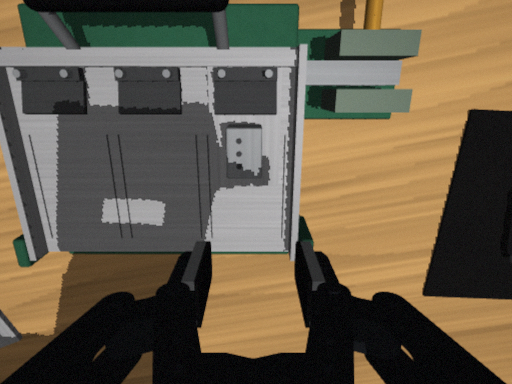

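Carrier 1 is home in bay 3: its block at (245,152) measures stand x 100.2 mm, and the pin protrudes behind the clevis at (373,15). Next is carrier two.

```bash
python3 -m jog '[[-0.013,0.14,0.005,0,0,0.0078],[-0.013,0.14,0.005,0,0,0.0078],[-0.013,0.14,0.005,0,0,0.0078],[-0.013,0.14,0.005,0,0,0.0078],[-0.013,0.14,0,0,0,0.0078],[-0.013,0.14,0,0,0,0.0078],[-0.013,0.14,0,0,0,0.0078],[-0.013,0.14,0,0,0,0.0078]]' 0.4|sed -n '2p;4,5p';python3 -m jog '[[0,0,0,0,0,0],[0,0,0,0,0,0]]'; python3 m3.py
```

```text
ee_pos: [0.4587, 0.3587, 0.2594]
contact_force: [0.2, -0.3, 0.3]
opening: 0.0595
t: 22.82
ee_pos: [0.4585, 0.3563, 0.259]
ee_rot: [[1.0, 0.011, -0.001], [0.011, -1.0, -0.001], [-0.001, 0.001, -1.0]]
contact_force: [0.1, -0.6, 0.4]
opening: 0.0597
gripper_force: 0.0
plate
[50. 37.] 1043 0.0062 [0.5843 0.55  ] [0.0222 0.0513] -10.37
[186. 144.] 3955 0.0064 [0.4745 0.4283] [0.0998 0.06  ] 3.43
[315. 225.] 2977 0.0063 [0.3822 0.2817] [0.101  0.0597] 12.48
block
[25. 33.] 510 0.0364 [0.5807 0.5487] [0.0247 0.0577] -6.25
[181. 175.] 1155 0.0362 [0.4599 0.4272] [0.0402 0.0284] 3.55
```

```bash
python3 -m jog '[[0.0012,0.059,-0.092,0,0,0.0053],[0.0012,0.059,-0.092,0,0,0.0053],[0.0012,0.059,-0.092,0,0,0.0053],[0,0,-0.076,0,0,0],[0,0,-0.076,0,0,0],[0,0,0,0,0,0],[0,0,0,0,0,0]]'|sed -n 2,5p;python3 -m jog '[[0,0,0,0,0,0],[0,0,0,0,0,0],[0,0,0,0,0,0],[0,0,0,0,0,0],[0,0,0,0,0,0],[0,0,0,0,0,0],[0,0,0,0,0,0]]' -1 70|sed -n 2,6p; python3 -m jog '[[0,0,0.05,0,0,0],[0,0,0.125,0,0,0],[0,0,0.125,0,0,0],[0,0,0,0,0,0],[0,0,0,0,0,0]]'
```

```text
ee_pos: [0.4609, 0.4265, 0.0894]
ee_rot: [[0.998, 0.059, 0.001], [0.059, -0.998, 0.001], [0.001, -0.001, -1.0]]
contact_force: [-0.4, -0.1, 0.1]
opening: 0.0599
ee_pos: [0.4607, 0.4274, 0.09]
ee_rot: [[0.998, 0.061, 0.002], [0.061, -0.998, 0.001], [0.002, -0.001, -1.0]]
contact_force: [-0.6, -1.6, 7.3]
opening: 0.0267
gripper_force: 70.4
t: 25.25
ee_pos: [0.4595, 0.4266, 0.2086]
ee_rot: [[0.998, 0.061, -0.0], [0.061, -0.998, -0.0], [-0.0, 0.0, -1.0]]
contact_force: [-0.0, -0.2, -3.0]
opening: 0.0266
gripper_force: 69.7
```

```bash
python3 -m jog '[[0.0115,-0.135,0,0,0,-0.0098],[0.0115,-0.135,0,0,0,-0.0098],[0.0115,-0.135,0,0,0,-0.0098],[0.0115,-0.135,0,0,0,-0.0098],[0.0115,-0.135,0,0,0,-0.0098],[0.0115,-0.135,0,0,0,-0.0098],[0.0115,-0.135,0,0,0,-0.0098],[0.0115,-0.135,0,0,0,-0.0098]]'|sed -n 2p;python3 -m jog '[[0,0,0,0,0,0],[0,0,0,0,0,0]]'
cat > m4.py <<'E'
import sys
from h import *
yb=float(sys.argv[1])
k,im,d=shot("wrist"); P=dep(k,d)
ex=np.array([.9828,-.1848]);ey=np.array([.1848,.9828]);O=np.array([.452,.003])
S=np.stack([(P[...,:2]-O)@ex,(P[...,:2]-O)@ey,P[...,2]],-1)
hsv=cv2.cvtColor(im,cv2.COLOR_BGR2HSV)
m=(S[...,2]>.10)&(S[...,2]<.135)&(abs(S[...,1]-yb)<.05)&(S[...,0]>.066); print("plate",m.sum(),np.median(S[m],0),cv2.minAreaRect(S[m][:,:2].astype(np.float32)),S[m][:,0].max())
m=(hsv[...,2]<75)&(S[...,2]>.051)&(S[...,2]<.066)&(abs(S[...,1]-yb)<.035)&(S[...,0]>.13)&(S[...,0]<.155); print("jaw",m.sum(),S[m].min(0),S[m].max(0))
E
python3 m4.py 0
```

```text
ee_pos: [0.4956, -0.0067, 0.2069]
t: 26.5
ee_pos: [0.4959, -0.0051, 0.2072]
ee_rot: [[0.983, -0.186, -0.003], [-0.186, -0.983, 0.0], [-0.003, 0.0, -1.0]]
contact_force: [-0.3, 0.0, -1.9]
opening: 0.0265
gripper_force: 70.2
plate 9534 [0.08856851 0.00118689 0.12325277] ((0.08704578131437302, 0.0012381989508867264), (0.060405079275369644, 0.04211360216140747), 89.88860321044922) 0.10811998545414396
jaw 3166 [ 0.13044932 -0.02330181  0.0541453 ] [0.15499877 0.02619408 0.0639504 ]
```

```bash
python3 -m jog '[[0,0,-0.07,0,0,0],[0,0,-0.065,0,0,0],[0,0,-0.042,0,0,0],[0,0,0,0,0,0],[0,0,0,0,0,0]]'|sed -n '2,4p';python3 -m jog '[[0.0123,-0.0023,0,0,0,0],[0.0123,-0.0023,0,0,0,0],[0.0123,-0.0023,0,0,0,0],[0.0123,-0.0023,0,0,0,0]]'|sed -n '2,5p'
```

```text
ee_pos: [0.4969, -0.0043, 0.1374]
ee_rot: [[0.983, -0.183, -0.0], [-0.183, -0.983, 0.0], [-0.0, -0.0, -1.0]]
contact_force: [-0.1, 0.1, -2.6]
ee_pos: [0.517, -0.0089, 0.1376]
ee_rot: [[0.983, -0.185, 0.0], [-0.185, -0.983, 0.0], [0.0, -0.0, -1.0]]
contact_force: [0.3, -1.0, -2.7]
opening: 0.0269
```

```bash
python3 -m jog '[[0.0123,-0.0023,0,0,0,0],[0.0123,-0.0023,0,0,0,0],[0.0123,-0.0023,0,0,0,0],[0.0123,-0.0023,0,0,0,0],[0.0123,-0.0023,0,0,0,0],[0.0123,-0.0023,0,0,0,0],[0,0,0,0,0,0]]'|sed -n '2p;4,5p';python3 -m jog '[[0.0123,-0.0023,0,0,0,0],[0,0,0,0,0,0],[0,0,0,0,0,0]]'|sed -n '2p;4,5p'
```

```text
ee_pos: [0.5464, -0.0144, 0.1373]
contact_force: [-1.1, 0.0, -8.7]
opening: 0.0264
ee_pos: [0.5513, -0.0152, 0.1376]
contact_force: [-0.3, 0.2, -9.0]
opening: 0.0265
```

```bash
python3 -m jog '[[0.0073,-0.0014,0,0,0,0],[0,0,0,0,0,0],[0,0,0,0,0,0]]'|sed -n '2p;4p'; python3 -m jog '[[0.005,-0.001,0,0,0,0],[0,0,0,0,0,0],[0,0,0,0,0,0]]'|sed -n '2p;4p'
```

```text
ee_pos: [0.5525, -0.0156, 0.1373]
contact_force: [-5.6, 0.7, -6.5]
ee_pos: [0.5529, -0.0157, 0.137]
contact_force: [-11.4, 2.4, -2.4]
```

```bash
python3 -m jog '[[0.004,-0.001,0,0,0,0],[0,0,0,0,0,0],[0,0,0,0,0,0]]'|sed -n '2p;4p'; python3 -m jog '[[-0.005,0.001,0,0,0,0],[0,0,0,0,0,0],[0,0,0,0,0,0],[0,0,0,0,0,0],[0,0,0,0,0,0]]' 0 30|sed -n '2p;4,5p';python3 -m jog '[[0,0,0.05,0,0,0],[0,0,0.12,0,0,0],[0,0,0.12,0,0,0],[-0.05,0,0,0,0,0],[-0.05,0,0,0,0,0],[0,0,0,0,0,0],[0,0,0,0,0,0]]'|sed -n '2p;4,5p'
cat > m5.py <<'E'
from h import *
k,im,d=shot("wrist"); P=dep(k,d); cv2.imwrite("pics/w8.png",im)
ex=np.array([.9828,-.1848]);ey=np.array([.1848,.9828]);O=np.array([.452,.003])
S=np.stack([(P[...,:2]-O)@ex,(P[...,:2]-O)@ey,P[...,2]],-1)
for yb in (.078,0,-.078):
    m=(abs(S[...,2]-.083)<.006)&(abs(S[...,1]-yb)<.035)&(S[...,0]>.04)&(S[...,0]<.15)
    if m.sum()>300: print("block",yb,m.sum(),cv2.minAreaRect(S[m][:,:2].astype(np.float32)),S[m].mean(0))
E
python3 m5.py
```

```text
ee_pos: [0.5531, -0.0157, 0.1368]
contact_force: [-16.4, 4.5, 1.5]
ee_pos: [0.5557, -0.0162, 0.1377]
contact_force: [-0.4, -0.2, 0.1]
opening: 0.0425
ee_pos: [0.5163, -0.0162, 0.2537]
contact_force: [0.0, -0.1, 0.5]
opening: 0.0425
block 0 1805 ((0.10045699775218964, 0.0017587970942258835), (0.039485588669776917, 0.027945389971137047), 0.5715582370758057) [0.10125528 0.00146611 0.08315045]
block -0.078 1849 ((0.10046643018722534, -0.07557690143585205), (0.03937182202935219, 0.028532570227980614), 0.14466382563114166) [ 0.10117022 -0.0748107   0.08301801]
```

```bash
python3 -m jog '[[-0.048,0.119,0,0,0,0.0213],[-0.048,0.119,0,0,0,0.0213],[-0.048,0.119,0,0,0,0.0213],[-0.048,0.119,0,0,0,0.0213],[-0.048,0.119,0,0,0,0.0213],[-0.048,0.119,0,0,0,0.0213],[0,0,0,0,0,0],[0,0,0,0,0,0]]' 0.4; python3 m3.py
```

```text
t: 32.6
ee_pos: [0.4005, 0.2696, 0.2534]
ee_rot: [[0.977, 0.215, -0.0], [0.215, -0.977, -0.0], [-0.0, 0.0, -1.0]]
contact_force: [0.3, -0.4, 1.4]
opening: 0.0594
gripper_force: 0.0
plate
[254. 150.] 4141 0.0063 [0.4127 0.2719] [0.0999 0.0595] 16.74
block
[471.  56.] 375 0.0378 [0.5428 0.1131] [0.0034 0.0994] -10.75
[255. 181.] 1149 0.0363 [0.3987 0.2679] [0.0404 0.0279] 16.7
```

The carrier has been knocked aside to block (0.3987, 0.268), yaw 16.7°, so I use the new pose.

```bash
python3 -m jog '[[-0.0015,-0.0014,-0.09,0,0,0.008],[-0.0015,-0.0014,-0.09,0,0,0.008],[-0.0015,-0.0014,-0.09,0,0,0.008],[0,0,-0.073,0,0,0],[0,0,-0.073,0,0,0],[0,0,0,0,0,0],[0,0,0,0,0,0]]'|sed -n 2,5p;python3 -m jog '[[0,0,0,0,0,0],[0,0,0,0,0,0],[0,0,0,0,0,0],[0,0,0,0,0,0],[0,0,0,0,0,0],[0,0,0,0,0,0],[0,0,0,0,0,0]]' -1 70|sed -n 2,6p; python3 -m jog '[[0,0,0.05,0,0,0],[0,0,0.125,0,0,0],[0,0,0.125,0,0,0],[0,0,0,0,0,0],[0,0,0,0,0,0]]'
```

```text
ee_pos: [0.3992, 0.2673, 0.0878]
ee_rot: [[0.958, 0.286, 0.0], [0.286, -0.958, 0.0], [0.0, -0.0, -1.0]]
contact_force: [0.2, 0.2, 0.2]
opening: 0.0596
ee_pos: [0.399, 0.2681, 0.0885]
ee_rot: [[0.958, 0.287, 0.002], [0.287, -0.958, 0.001], [0.002, -0.0, -1.0]]
contact_force: [-0.5, -1.7, 9.4]
opening: 0.0266
gripper_force: 69.6
t: 35.02
ee_pos: [0.398, 0.2675, 0.207]
ee_rot: [[0.958, 0.287, -0.0], [0.287, -0.958, -0.0], [-0.0, 0.0, -1.0]]
contact_force: [-1.2, -0.7, -3.7]
opening: 0.0266
gripper_force: 69.8
```

```bash
python3 -m jog '[[0.047,-0.0817,0,0,0,-0.0253],[0.047,-0.0817,0,0,0,-0.0253],[0.047,-0.0817,0,0,0,-0.0253],[0.047,-0.0817,0,0,0,-0.0253],[0.047,-0.0817,0,0,0,-0.0253],[0.047,-0.0817,0,0,0,-0.0253],[0,0,0,0,0,0],[0,0,0,0,0,0]]'; python3 m4.py 0.078
```

```text
t: 36.02
ee_pos: [0.5101, 0.0717, 0.2057]
ee_rot: [[0.983, -0.185, -0.003], [-0.185, -0.983, -0.0], [-0.003, 0.001, -1.0]]
contact_force: [-0.3, -0.0, -1.5]
opening: 0.0267
gripper_force: 70.0
plate 9691 [0.08846888 0.07929194 0.12318052] ((0.08689622581005096, 0.0794290155172348), (0.06042462959885597, 0.04180144891142845), 89.96951293945312) 0.10780966250080407
jaw 3289 [0.13011519 0.05457082 0.05382364] [0.15499868 0.10427852 0.06381741]
```

```bash
python3 -m jog '[[0,0,-0.07,0,0,0],[0,0,-0.065,0,0,0],[0,0,-0.04,0,0,0],[0,0,0,0,0,0],[0,0,0,0,0,0]]'|sed -n '2,4p';python3 -m jog '[[0.0123,-0.0023,0,0,0,0],[0.0123,-0.0023,0,0,0,0],[0.0123,-0.0023,0,0,0,0],[0.0123,-0.0023,0,0,0,0]]'|sed -n '2,5p'
```

```text
ee_pos: [0.5112, 0.0722, 0.1372]
ee_rot: [[0.983, -0.184, 0.0], [-0.184, -0.983, 0.0], [0.0, -0.0, -1.0]]
contact_force: [0.5, -0.5, -2.3]
ee_pos: [0.5314, 0.0679, 0.1372]
ee_rot: [[0.983, -0.185, 0.0], [-0.185, -0.983, 0.0], [0.0, -0.0, -1.0]]
contact_force: [0.9, 0.3, -1.7]
opening: 0.0267
```

```bash
python3 -m jog '[[0.0123,-0.0023,0,0,0,0],[0.0123,-0.0023,0,0,0,0],[0.0123,-0.0023,0,0,0,0],[0.0123,-0.0023,0,0,0,0],[0.0123,-0.0023,0,0,0,0],[0.0123,-0.0023,0,0,0,0],[0,0,0,0,0,0]]'|sed -n '2p;4,5p';python3 -m jog '[[0.0123,-0.0023,0,0,0,0],[0.005,-0.001,0,0,0,0],[0,0,0,0,0,0],[0,0,0,0,0,0]]'|sed -n '2p;4,5p'
```

```text
ee_pos: [0.561, 0.0624, 0.137]
contact_force: [-1.1, -0.2, -8.4]
opening: 0.0269
ee_pos: [0.5668, 0.0612, 0.137]
contact_force: [-4.9, 1.2, -8.1]
opening: 0.0271
```

```bash
python3 -m jog '[[0.005,-0.001,0,0,0,0],[0,0,0,0,0,0],[0,0,0,0,0,0]]'|sed -n '2p;4p'; python3 -m jog '[[0.005,-0.001,0,0,0,0],[0,0,0,0,0,0],[0,0,0,0,0,0]]'|sed -n '2p;4p'
```

```text
ee_pos: [0.5671, 0.0611, 0.1366]
contact_force: [-11.0, 4.0, -5.3]
ee_pos: [0.5674, 0.061, 0.1364]
contact_force: [-15.7, 5.4, -0.1]
```

```bash
python3 -m jog '[[-0.005,0.001,0,0,0,0],[0,0,0,0,0,0],[0,0,0,0,0,0],[0,0,0,0,0,0],[0,0,0,0,0,0]]' 0 30|sed -n '2p;4,5p';python3 -m jog '[[0,0,0.05,0,0,0],[0,0,0.12,0,0,0],[0,0,0.12,0,0,0],[0,-0.05,0.1,0,0,0],[0,-0.05,0,0,0,0],[0,-0.05,0,0,0,0],[0,0,0,0,0,0],[0,0,0,0,0,0]]'|sed -n '2p;4,5p'
cat >> m5.py <<'E'
b=(S[...,2]>.078)&(S[...,2]<.1)&(S[...,0]>.17)&(S[...,0]<.24)&(abs(S[...,1])<.1)
if b.sum(): print("bar",b.sum(),cv2.minAreaRect(S[b][:,:2].astype(np.float32)),S[b][:,2].max())
for x in np.arange(.15,.24,.005):
    m=(abs(S[...,0]-x)<.0025)&(abs(S[...,1])<.03); 
    if m.sum(): print(x.round(3),m.sum(),np.percentile(S[m][:,2],[5,50,98]).round(4))
print(telemetry.observe()["q"])
E
python3 m5.py
```

```text
ee_pos: [0.5697, 0.0607, 0.1373]
contact_force: [-0.2, 0.5, 0.2]
opening: 0.0428
ee_pos: [0.5689, 0.0006, 0.2918]
contact_force: [-0.1, 0.6, -0.5]
opening: 0.0429
block 0.078 1227 ((0.10051143914461136, 0.07963892817497253), (0.03996814042329788, 0.028194906190037727), 0.2889002561569214) [0.10163379 0.07916962 0.08305842]
block 0 1208 ((0.10056790709495544, 0.001639343798160553), (0.03965899720788002, 0.027758264914155006), 0.28832975029945374) [0.10158153 0.00193884 0.08310758]
block -0.078 1259 ((0.10054168105125427, -0.07527045905590057), (0.028323765844106674, 0.03966581076383591), 89.85761260986328) [ 0.10148724 -0.07454251  0.08292912]
bar 3241 ((0.2030298113822937, 0.0012516751885414124), (0.13393788039684296, 0.01891760714352131), 89.99832916259766) 0.09545468908443916
0.15 302 [0.0532 0.059  0.0605]
0.155 277 [0.0532 0.0628 0.0696]
0.16 312 [0.053  0.0633 0.0702]
0.165 358 [0.0528 0.0576 0.0643]
0.17 367 [0.0561 0.0573 0.0587]
0.175 383 [0.0472 0.0571 0.0587]
0.18 402 [0.0093 0.0116 0.0486]
0.185 220 [0.0091 0.0104 0.0124]
0.19 278 [0.0091 0.0103 0.012 ]
0.195 1007 [0.0097 0.3619 0.3619]
0.2 506 [0.0882 0.0914 0.0937]
0.205 439 [0.092  0.0932 0.0947]
0.21 516 [0.0882 0.0915 0.0938]
0.22 280 [-0.0005  0.0077  0.0111]
0.225 275 [-0.001   0.0003  0.0019]
0.23 282 [-0.0009  0.0003  0.0021]
0.235 284 [-0.0009  0.0004  0.0021]
[-1.93561684e-02  3.56558529e-01  1.76452382e+00  2.88109946e-04
  1.02247908e+00  1.73725178e+00]
```

View pics/w8.png

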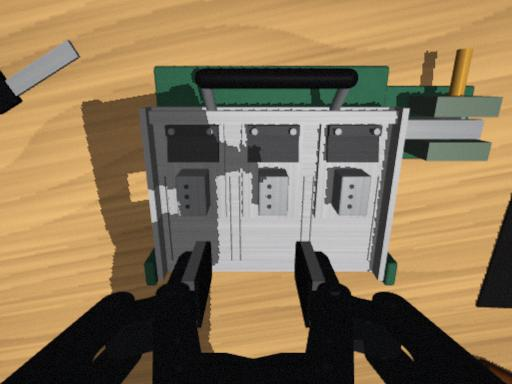

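All three blocks sit at stand x 100.5 mm. The pin is well out behind the clevis at (461,72) and the handle bar is at (277,78). Now I turn 90° and go to the handle.

```bash
python3 -m jog '[[0.021,-0.0086,0,0,0,0.05],[0.021,-0.0086,0,0,0,0.05],[0.021,-0.0086,0,0,0,0.05],[0.021,-0.0086,0,0,0,0.05],[0.021,-0.0086,0,0,0,0.05]]' -0.1|sed -n 2p;python3 -m jog '[[0.021,-0.0086,0,0,0,0.05],[0.021,-0.0086,0,0,0,0.05],[0.021,-0.0086,0,0,0,0.05],[0.021,-0.0086,0,0,0,0.05],[0.021,-0.0086,0,0,0,0.05],[0,0,0,0,0,0],[0,0,0,0,0,0]]'; python3 m5.py
```

```text
ee_pos: [0.6115, -0.0158, 0.2925]
t: 42.5
ee_pos: [0.653, -0.0331, 0.2927]
ee_rot: [[0.187, 0.982, -0.001], [0.982, -0.187, 0.0], [-0.0, -0.001, -1.0]]
contact_force: [-0.1, -0.1, 0.6]
opening: 0.0388
gripper_force: 0.0
block 0.078 1627 ((0.10060484707355499, 0.07899780571460724), (0.027491992339491844, 0.04031242057681084), 89.89451599121094) [0.10127014 0.079375   0.08307474]
block 0 1282 ((0.1002468541264534, 0.001420675776898861), (0.04037395864725113, 0.02757272869348526), 0.07510371506214142) [0.10120529 0.00213544 0.08295221]
block -0.078 1072 ((0.10018347948789597, -0.07594302296638489), (0.028702061623334885, 0.040156975388526917), 89.45650482177734) [ 0.10110664 -0.07450098  0.08274813]
bar 2406 ((0.20359548926353455, 0.0014748647809028625), (0.01893875189125538, 0.13362669944763184), 0.16600610315799713) 0.09496626117132057
0.15 1482 [0.0583 0.2919 0.304 ]
0.155 2449 [0.063  0.2874 0.3034]
0.16 2691 [0.0632 0.2827 0.2969]
0.165 1692 [0.0566 0.2763 0.282 ]
0.17 971 [0.0566 0.2715 0.2767]
0.175 1085 [0.0542 0.2473 0.2817]
0.18 2016 [0.0104 0.2713 0.3057]
0.185 2851 [0.0106 0.2743 0.308 ]
0.19 1277 [0.0101 0.2993 0.3085]
0.195 783 [0.0102 0.2986 0.3083]
0.2 847 [0.0895 0.2959 0.3035]
0.205 861 [0.0923 0.2957 0.3034]
0.21 846 [0.0896 0.2958 0.3034]
0.215 855 [0.0104 0.2991 0.3085]
0.22 1325 [0.0012 0.2988 0.3084]
0.225 3047 [0.0009 0.2704 0.3078]
0.23 1588 [3.000e-04 2.719e-01 3.035e-01]
0.235 911 [-2.000e-04  2.493e-01  2.799e-01]
[-6.90382559e-02  4.77209712e-01  1.57038241e+00  5.16360745e-05
  1.09486870e+00  1.18735008e-01]
```

```bash
python3 -m jog '[[0,0,-0.12,0,0,0],[0,0,-0.12,0,0,0],[0,0,-0.11,0,0,0],[0,0,-0.026,0,0,0],[0,0,0,0,0,0],[0,0,0,0,0,0]]'|sed -n 2,5p;python3 -m jog '[[0,0,0,0,0,0],[0,0,0,0,0,0],[0,0,0,0,0,0],[0,0,0,0,0,0],[0,0,0,0,0,0],[0,0,0,0,0,0]]' -1 50
python3 - <<'E'
from h import *
p=np.array(telemetry.observe()["ee_pos"]); ex=np.array([.9828,-.1848,0]);O=np.array([.452,.003,.035])
x=(p-O)@ex; z=(p-O)[2]; print(x,z); a=np.radians(np.arange(0,32.1,2)); X=x*np.cos(a)-z*np.sin(a); Z=x*np.sin(a)+z*np.cos(a)
for dx,dz in zip(np.diff(X),np.diff(Z)): print((dx*ex[:2]/.4).round(4),(dz/.4).round(4))
print("turn",-2/180*.1848,-2/180*.9828)
E
```

```text
ee_pos: [0.6546, -0.0336, 0.1449]
ee_rot: [[0.185, 0.983, 0.003], [0.983, -0.185, -0.0], [0.0, 0.003, -1.0]]
contact_force: [-0.3, 0.5, 0.2]
opening: 0.0383
t: 44.05
ee_pos: [0.6537, -0.0336, 0.1446]
ee_rot: [[0.185, 0.983, 0.001], [0.983, -0.185, 0.0], [0.0, 0.001, -1.0]]
contact_force: [-3.2, 0.3, 7.0]
opening: 0.0141
gripper_force: 48.8
0.20498400010157247 0.10962925151480427
[-0.0097  0.0018] 0.0177
[-0.0103  0.0019] 0.0174
[-0.0109  0.002 ] 0.017
[-0.0115  0.0022] 0.0166
[-0.012   0.0023] 0.0162
[-0.0126  0.0024] 0.0157
[-0.0131  0.0025] 0.0153
[-0.0136  0.0026] 0.0148
[-0.0141  0.0027] 0.0143
[-0.0146  0.0027] 0.0138
[-0.0151  0.0028] 0.0133
[-0.0155  0.0029] 0.0127
[-0.016  0.003] 0.0122
[-0.0164  0.0031] 0.0116
[-0.0167  0.0031] 0.011
[-0.0171  0.0032] 0.0104
turn -0.0020533333333333332 -0.010920000000000001
```

```bash
python3 -m jog '[[-0.0097,0.0018,0.0177,-0.002,-0.0109,0],[-0.0103,0.0019,0.0174,-0.002,-0.0109,0],[-0.0109,0.002,0.017,-0.002,-0.0109,0],[-0.0115,0.0022,0.0166,-0.002,-0.0109,0],[-0.012,0.0023,0.0162,-0.002,-0.0109,0]]' - 90; python3 -m jog '[[-0.0126,0.0024,0.0157,-0.002,-0.0109,0],[-0.0131,0.0025,0.0153,-0.002,-0.0109,0],[-0.0136,0.0026,0.0148,-0.002,-0.0109,0],[-0.0141,0.0027,0.0143,-0.002,-0.0109,0],[-0.0146,0.0027,0.0138,-0.002,-0.0109,0]]'; python3 -m jog '[[-0.0151,0.0028,0.0133,-0.002,-0.0109,0],[-0.0155,0.0029,0.0127,-0.002,-0.0109,0],[-0.016,0.003,0.0122,-0.002,-0.0109,0],[-0.0164,0.0031,0.0116,-0.002,-0.0109,0],[-0.0167,0.0031,0.011,-0.002,-0.0109,0],[0,0,0,0,0,0]]'
python3 - <<'E'
from h import *
for n in ("scene","side"):
    k,im,d=shot(n); np.savez(n+"1.npz",im=im,d=d); print(n)
    P=dep(k,d); ex=np.array([.9828,-.1848,0]);ey=np.array([.1848,.9828,0]);O=np.array([.452,.003,0])
    S=np.stack([(P-O)@ex,(P-O)@ey,P[...,2]],-1)
    for y in (-.039,.039,-.1): # free deck strips between carriers
        m=(abs(S[...,1]-y)<.006)&(S[...,0]>.01)&(S[...,0]<.11)&(S[...,2]>.035)&(S[...,2]<.16)
        if m.sum()>20: print(y,m.sum(),np.degrees(np.arctan(np.polyfit(S[m][:,0],S[m][:,2],1))[0]))
p=np.array(telemetry.observe()["ee_rot"]);print(np.degrees(np.arccos(-p[2,2])),telemetry.observe()["t"])
k,im,d=shot("scene"); cv2.imwrite("pics/scene1.png",cv2.resize(im[110:330,150:400],None,fx=3,fy=2.7))
E
```

```text
t: 44.68
ee_pos: [0.6324, -0.0296, 0.1771]
ee_rot: [[0.185, 0.967, 0.174], [0.983, -0.182, -0.032], [0.001, 0.177, -0.984]]
contact_force: [5.4, -1.4, -9.4]
opening: 0.0127
gripper_force: 87.8
t: 45.3
ee_pos: [0.6053, -0.0246, 0.2071]
ee_rot: [[0.185, 0.922, 0.339], [0.983, -0.174, -0.062], [0.002, 0.345, -0.939]]
contact_force: [7.5, -3.2, -8.9]
opening: 0.0128
gripper_force: 87.9
t: 46.05
ee_pos: [0.5731, -0.0185, 0.232]
ee_rot: [[0.184, 0.85, 0.494], [0.983, -0.16, -0.09], [0.003, 0.502, -0.865]]
contact_force: [5.3, -1.9, -4.8]
opening: 0.0132
gripper_force: 88.5
scene
-0.039 62 29.46829366011345
0.039 22 27.975973904402636
-0.1 74 36.94768784968777
side
-0.039 34 30.234769753976337
0.039 36 32.60755785443968
-0.1 75 34.389272939590555
30.074577465686154 46.15
```

View pics/scene1.png

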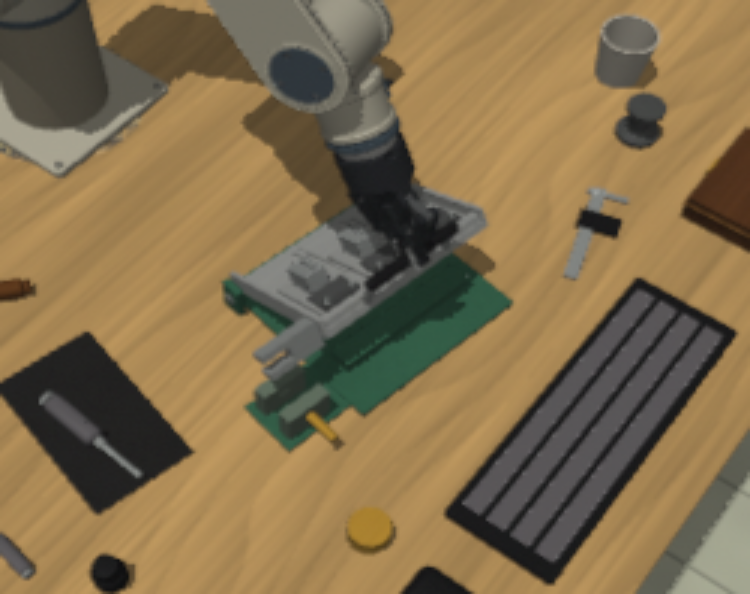

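The scene view shows the tray tipped about 30°, the carriers still clipped and the tang clear of the pin. I raise it about 0.7° more, hold and measure.

```bash
python3 -m jog '[[-0.006,0.0011,0.0037,-0.0007,-0.0038,0],[0,0,0,0,0,0],[0,0,0,0,0,0]]'|sed -n '2p;4,6p'; python3 - <<'E'
from h import *
for n in ("scene","side"):
    k,im,d=shot(n); P=dep(k,d); ex=np.array([.9828,-.1848,0]);ey=np.array([.1848,.9828,0]);O=np.array([.452,.003,.035])
    S=np.stack([(P-O)@ex,(P-O)@ey,P[...,2]-.035],-1)
    m=(abs(S[...,1])<.115)&(S[...,0]>0)&(S[...,0]<.14)&(S[...,2]>.005)&(S[...,2]<.12); Q=S[m]
    c=[]
    for t in np.arange(25,36,.5):
        a=np.radians(t); h=-Q[:,0]*np.sin(a)+Q[:,2]*np.cos(a); c.append((float(t),int((abs(h-.0125)<.001).sum())))
    print(n,c)
E
python3 -m jog '[[0,0,0,0,0,0],[0,0,0,0,0,0],[0,0,0,0,0,0],[0,0,0,0,0,0],[0,0,0,0,0,0],[0,0,0,0,0,0],[0,0,0,0,0,0],[0,0,0,0,0,0]]'|sed -n '2p;4,6p'
```

```text
ee_pos: [0.5711, -0.0181, 0.2332]
contact_force: [5.3, -1.8, -5.0]
opening: 0.0128
gripper_force: 88.6
scene [(25.0, 44), (25.5, 47), (26.0, 49), (26.5, 61), (27.0, 66), (27.5, 69), (28.0, 81), (28.5, 88), (29.0, 95), (29.5, 107), (30.0, 124), (30.5, 150), (31.0, 147), (31.5, 142), (32.0, 140), (32.5, 133), (33.0, 145), (33.5, 165), (34.0, 159), (34.5, 134), (35.0, 126), (35.5, 135)]
side [(25.0, 50), (25.5, 61), (26.0, 68), (26.5, 79), (27.0, 80), (27.5, 90), (28.0, 94), (28.5, 102), (29.0, 122), (29.5, 141), (30.0, 155), (30.5, 174), (31.0, 213), (31.5, 211), (32.0, 239), (32.5, 266), (33.0, 291), (33.5, 306), (34.0, 337), (34.5, 320), (35.0, 299), (35.5, 287)]
ee_pos: [0.5711, -0.0182, 0.2332]
contact_force: [4.5, -1.4, -4.0]
opening: 0.0128
gripper_force: 88.6
```

```bash
python3 - <<'E'
from h import *
from scipy.optimize import least_squares
for n in ("scene","side"):
    k,im,d=shot(n); P=dep(k,d); ex=np.array([.9828,-.1848,0]);ey=np.array([.1848,.9828,0]);O=np.array([.452,.003,.035])
    S=np.stack([(P-O)@ex,(P-O)@ey,P[...,2]-.035],-1)
    for nm,lo,hi in (("gapR",-.045,-.032),("gapL",.034,.047),("wallR",-.125,-.117),("front",-.115,.115)):
        h=-S[...,0]*.5+S[...,2]*.866; w=.030 if nm=="wallR" else .012
        m=(S[...,1]>lo)&(S[...,1]<hi)&(S[...,0]>-.01)&(S[...,0]<(.05 if nm=="front" else .125))&(abs(h-w)<.006); Q=S[m]
        if len(Q)<15: continue
        r=least_squares(lambda p:-Q[:,0]*np.sin(p[0])+Q[:,2]*np.cos(p[0])-p[1],[.52,w],loss="soft_l1",f_scale=.001)
        print(n,nm,len(Q),np.degrees(r.x[0]).round(1),r.x[1].round(4),Q[:,0].min().round(3),Q[:,0].max().round(3))
E
python3 -m jog '[[0,0,0,0,0,0],[0,0,0,0,0,0],[0,0,0,0,0,0],[0,0,0,0,0,0],[0,0,0,0,0,0],[0,0,0,0,0,0],[0,0,0,0,0,0],[0,0,0,0,0,0]]'|sed -n '1,2p;4,6p'
```

```text
scene gapR 82 30.5 0.0126 -0.009 0.118
scene gapL 32 30.8 0.0124 -0.01 0.073
scene wallR 26 30.3 0.0301 -0.006 0.114
scene front 333 31.1 0.0124 -0.01 0.049
side gapR 53 31.1 0.0138 -0.007 0.118
side gapL 46 31.1 0.0135 -0.01 0.119
side wallR 94 30.3 0.0291 -0.008 0.122
side front 685 30.3 0.0139 -0.01 0.05
t: 48.78
ee_pos: [0.5711, -0.0181, 0.2332]
contact_force: [4.2, -1.1, -4.3]
opening: 0.0132
gripper_force: 88.6
```

The tilt measures about 30.5°. I hold one more second, then lower along the same arc.

```bash
python3 -m jog '[[0,0,0,0,0,0],[0,0,0,0,0,0],[0,0,0,0,0,0],[0,0,0,0,0,0],[0,0,0,0,0,0],[0,0,0,0,0,0]]'|sed -n '1,2p'; python3 -m jog '[[0.006,-0.0011,-0.0037,0.0007,0.0038,0],[0.0167,-0.0031,-0.011,0.002,0.0109,0],[0.0164,-0.0031,-0.0116,0.002,0.0109,0],[0.016,-0.003,-0.0122,0.002,0.0109,0],[0.0155,-0.0029,-0.0127,0.002,0.0109,0],[0.0151,-0.0028,-0.0133,0.002,0.0109,0]]'|sed -n '2p;4p'; python3 -m jog '[[0.0146,-0.0027,-0.0138,0.002,0.0109,0],[0.0141,-0.0027,-0.0143,0.002,0.0109,0],[0.0136,-0.0026,-0.0148,0.002,0.0109,0],[0.0131,-0.0025,-0.0153,0.002,0.0109,0],[0.0126,-0.0024,-0.0157,0.002,0.0109,0]]'|sed -n '2p;4p'; python3 -m jog '[[0.012,-0.0023,-0.0162,0.002,0.0109,0],[0.0115,-0.0022,-0.0166,0.002,0.0109,0],[0.0109,-0.002,-0.017,0.002,0.0109,0],[0.0103,-0.0019,-0.0174,0.002,0.0109,0],[0.0097,-0.0018,-0.0177,0.002,0.0109,0],[0,0,0,0,0,0],[0,0,0,0,0,0]]'
```

```text
t: 49.52
ee_pos: [0.5711, -0.0182, 0.2332]
ee_pos: [0.6054, -0.0246, 0.2071]
contact_force: [3.7, -2.1, -4.2]
ee_pos: [0.6325, -0.0297, 0.1772]
contact_force: [3.4, -0.8, -4.7]
t: 51.78
ee_pos: [0.6537, -0.0336, 0.1448]
ee_rot: [[0.185, 0.983, 0.001], [0.983, -0.185, 0.0], [0.0, 0.001, -1.0]]
contact_force: [-2.7, 0.3, 8.8]
opening: 0.0131
gripper_force: 90.5
```

```bash
python3 -m jog '[[0,0,0,0,0,0],[0,0,0,0,0,0],[0,0,0,0,0,0],[0,0,0,0,0,0],[0,0,0,0,0,0]]' -0.1 30|sed -n '2p;4,5p'; python3 -m jog '[[0,0,0.05,0,0,0],[0,0,0.12,0,0,0],[0,0,0.13,0,0,0],[0,0,0.13,0,0,0],[-0.05,0,0,0,0,-0.05],[-0.1,0,0,0,0,-0.05],[-0.1,0,0,0,0,-0.05],[-0.1,0,0,0,0,-0.05]]'|sed -n '2p;4p'; python3 -m jog '[[0,0,0,0,0,-0.05],[0,0,0,0,0,-0.05],[0,0,0,0,0,-0.05],[0,0,0,0,0,-0.05],[0,0,0,0,0,-0.05],[0,0,0,0,0,-0.05],[0,0,0,0,0,0],[0,0,0,0,0,0]]'
sed -i '/arange(.15/,$d' m5.py; cat >> m5.py <<'E'
for nm,lo,hi,a,b in (("deckR",-.045,-.032,.01,.12),("deckL",.034,.047,.01,.12)):
    m=(S[...,1]>lo)&(S[...,1]<hi)&(S[...,0]>a)&(S[...,0]<b)&(S[...,2]<.07)&(S[...,2]>.04); print(nm,m.sum(),np.polyfit(S[m][:,0],S[m][:,2],1))
k,im,d=shot("scene"); cv2.imwrite("pics/end.png",cv2.resize(im,(800,600)))
E
python3 m5.py
```

```text
ee_pos: [0.6534, -0.0336, 0.1427]
contact_force: [-0.7, 0.3, 0.9]
opening: 0.0384
ee_pos: [0.5122, -0.0336, 0.3162]
contact_force: [-0.5, 0.4, 0.1]
t: 54.4
ee_pos: [0.5134, -0.0336, 0.3155]
ee_rot: [[0.983, -0.182, 0.001], [-0.182, -0.983, -0.0], [0.001, -0.0, -1.0]]
contact_force: [-0.2, 1.0, -0.4]
opening: 0.0388
gripper_force: 0.0
block 0.078 1255 ((0.09997749328613281, 0.07945448160171509), (0.04003823548555374, 0.028089413419365883), 0.294611394405365) [0.10064574 0.0786714  0.08302835]
block 0 1191 ((0.10020263493061066, 0.0018954761326313019), (0.027484524995088577, 0.03979641571640968), 89.51734924316406) [0.10088735 0.00158216 0.08314907]
block -0.078 1196 ((0.10022630542516708, -0.07551790773868561), (0.028080573305487633, 0.039335474371910095), 89.81790924072266) [ 0.10069401 -0.07509118  0.08310569]
bar 3410 ((0.20299462974071503, 0.0015432313084602356), (0.1352887749671936, 0.020009569823741913), 89.83853912353516) 0.09575328900628005
deckR 1119 [0.00075012 0.04733501]
deckL 1117 [-0.000728    0.04748411]
```

View pics/end.png

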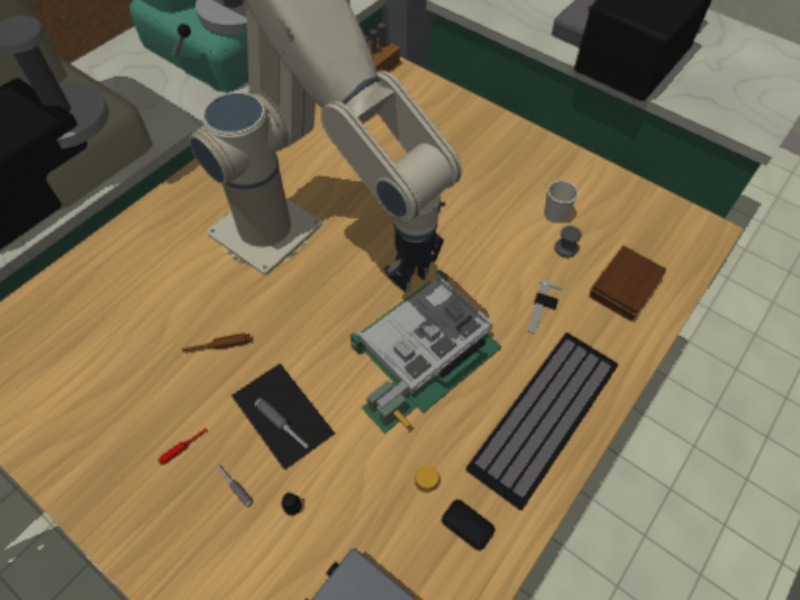

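The tray is level with all three carriers home. The drift is on the mat at (280,422), the pin is out at (402,418) and the bystanders have not moved. I'm handing in.

```bash
python3 -c "
from rig import manip; print(manip.job_done())"
```

```text
the job is handed in; nothing more can be done
None
```

The job is handed in, with no verdict returned: the pin was driven to its stop, all three carriers are clipped home, the tray was tipped to about 30.5° for over two seconds and lowered level, and the drift is back on its mat.

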